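Free the stalled shaker carriage

TASK

The shaker's carriage has stopped somewhere under its slotted guard, and its release button, flush and invisible, lies anywhere along the slot. Lay the sprung probe in the sloping rest and let go, retake it by its butt end so that it points down, slide its tip along the slot floor until it drops, and hold the button fully down for at least a second. Then lay the probe back in the rest, let go, and leave the other things on the bench undisturbed.

Things in the scene. Friction and masses are not known exactly. Their poses are not given: they have to be found in the camera images.
- probe: Loose tool, 0.23 kg, lying on the bench at first. Blue handle 120 x 26 x 26 mm, square, yellow butt end, steel front end; then a steel nose 9 mm thick sticking out 50 mm. Origin: middle of the handle, on its axis. x: along the tool to the tip (butt at -60, shoulder +60, tip +110 mm); y, z: across the flat sides. Mass centre about 10 mm ahead of the origin.
- probe_tip (a point): The rounded end of the probe's sprung nose. The nose retracts up to 15 mm into the handle, starting at 1.2 N and rising 0.2 N per mm.
- drive: Fixed white shaker drive, 260 x 140 mm, 70 mm high. Origin: middle of underside, z up. In the flat top a blue-edged slot runs along its x, 110 mm long (x -55 to 55), 22 mm wide. Its floor, the black carriage (which does not move), is 58 mm above the bench. In it lies the flush black release button, 16 mm along the slot and as wide as it, centred anywhere from x = -35 to 35 mm.
- release (a joint): Travel of the release button: 0 = up, flush with the slot floor; 0.012 m = fully down. 0.2 N starts it, 1.6 N holds it fully down, so a lightly pressed probe tip (some 6 mm of nose travel) sinks about 5 mm there, then catches on the hole's edge. It springs back up when let go.
- rest: Fixed rest: green foot 150 x 90 mm (x -55 to 95) and a trough sloping 45 degrees. Origin: on the bench, below rest_seat; z up. The tool lies in it pointing equally along +x and down. The trough's 44 mm wide floor is 13 mm below the tool's axis, from 12 mm behind the handle's middle to 12 mm past its shoulder; the butt half overhangs freely.
- rest_seat (a point): Where the middle of the probe's handle is when it lies home in the rest, 95 mm above the bench. Side lips 34 mm apart, 18 mm high, guide only the last 24 mm of the handle; two stop blocks 17 mm apart, 22 mm high, catch its shoulder and the nose passes between them.
- rest_tip (a point): Where the probe's tip is when the probe lies home in the rest, 17 mm above the bench.
- beaker: Clear plastic beaker, 68 mm wide, 90 mm high, standing. Leave alone. Origin: middle of its underside.
- jar: White sample jar with blue cap, 68 mm wide, 100 mm high. Leave alone. Origin: middle of its underside.
- mould: Open square steel cube mould, 66 x 66 x 60 mm. Leave alone. Origin: middle of its underside.
- core: Grey concrete core, 60 mm wide, 75 mm high. Leave alone. Origin: middle of its underside.

How it is judged:
By the outcome, as a careful person would: the job done as asked, in the order asked, and still so for the second after the job is handed in, with the robot touching nothing.
It also fails if it takes over 72 s, if anything falls off the work surface, if the arm or the gripper's body presses on something with over 40 N, if the wrist force passes 120 N, or if a joint passes its speed limit or range.

ROBOT

A 6-joint arm with a two-finger parallel gripper is mounted at the origin on the work surface. World frame = base frame: x ahead of the robot, y to its left, z up, the work surface at z = 0. Lengths are in m, angles in degrees, forces in N, time in s.
With the tool pointing down it reaches from about 0.275 to 0.825 m from the base axis. Payload 4.9 kg.
Tool frame: the origin (TCP) lies on the centre line of the jaws, within the pads' length; the fingertips stand robot.tips_ahead ahead of it and the grasp point (between the pads) lies 5 mm behind it (robot.tips_ahead is the distance from the TCP to the fingertips, in m); y points along the fingers, x is the direction in which the jaws open and shut, and the axes are right-handed (so a half turn about y gives the same grasp; the last joint's range is limited). The gripper opens to 85 mm and grips with 20 to 120 N. Pads are 22 mm wide; open, the fingers measure 114 mm over their backs; the gripper's body (76 mm by 85 mm) begins 54 mm behind the grasp point. The pads swing forward as they close: fully open they stand 13 mm farther back than shut.
Start: joints at [59.06, 18.69, -11.035, 60.275, 0, 82.311], TCP at [0.217, 0.505, 0.245] pointing down, gripper open.
Joint ranges: [-152.03, 152.03], [-55.5, 102.48], [-74.3, 77.21], [-110.64, 120.58], [-84.22, 78.4], [-180, 180]. Speed limits (degrees/s): [147.25, 147.25, 180, 180, 180, 180].

INTERFACE

Orientations are given as [roll, pitch, yaw] about the fixed x, y, z axes, in that order (R = Rz(yaw) Ry(pitch) Rx(roll)).
In Python, from bench import robot gives the robot as it stands.
- The arm moves only by the tool move_arm, never from a script. Its argument "motion" is a list of rows, each an object of numbers: "x", "y", "z": the shift along the tool's x, y, z in cm; "ax", "ay", "az": the turn, a rotation vector about the tool's x, y, z in rad; "claw": the closure, from -1 (fully open) to 1 (shut). A call has exactly 8 rows; each row shifts and turns the commanded pose from where the row before left it, along the tool's axes as they then stand; what a row does not reach is not made up. A row lasts 1/8 s, in which the tool goes at most 62.5 mm and 10.7 degrees, less where a joint would pass 70% of its speed; a pose out of reach is approached as far as the arm can. A call is refused whole if a number of a shift passes 6.25 or a number of a turn 0.188, either way. A call with a gripper value outside its range is refused whole. The fingers move at their own pace and stop on an object; "squeeze" is the grip in N (left out, the last holds). Time passes only in rows, so rows that do not move let the fingers close, or fill a call up. It gives the time, the measured TCP pose, the force and the opening at its end, in the units of the state.
- robot.get_obs(): the state, without advancing time (a new reading comes with each control period).
- robot.grab_frame(name): name is "side" or "top" or "wrist"; returns a dict with "color" (400x640x3 uint8, blue, green, red), "intrinsics" (3x3 intrinsics, pixels), "rvec" (rotation vector, rad) and "tvec" (3), from world to camera coordinates, as OpenCV has them. Camera axes: x right, y down, z forward; pixel columns grow to the right and rows downward; lengths in m; the calibration is good to about 2 mm. A picture is of the moment at which its call begins. There is no depth.
- robot.job_done(): hands the job in, once; it reports no verdict.
The state is a dict: "time_s": time; "q": joint angles; "qvel": joint speeds; "joint_torque": joint torques, N m; "position": TCP position; "eef_rot": TCP orientation; "wrist_force": force on the tool from outside, world axes, zero at the start; "torque": the same for the moment, N m; "grip_width": opening from 0.0 (shut) to 1.0 (fully open).
Only numpy, scipy, OpenCV 4.12 (cv2) and the standard library are available. Lean on these libraries where they do the work, as an engineer would, in place of code of your own. Each camera call takes 0.05 s, during which the arm holds its last target.

## Working session

There is one attempt and no reset: what is moved stays moved. The work goes in short steps, Python scripts to look and compute and a tool call to move; the robot and the scene stay as the last step left them, time stands still between calls to the robot, and variables do not carry over. Pictures are saved under pics/ and viewed, and the job is handed in when it is done.

Besides the shell and the picture viewer there is one more tool, called as a command line: name --argument value ..., lists and objects as JSON in quotes. move_arm: Moves the arm, as the interface text tells. Its arguments: {"type":"object","properties":{"motion":{"type":"array"},"squeeze":{"type":"number"}},"required":["motion"]}

```bash
mkdir -p pics; ls
python3 - <<'E'
from bench import robot
import cv2,numpy as np
print(robot.get_obs(), robot.tips_ahead)
for n in("side","top","wrist"):
    f=robot.grab_frame(n); cv2.imwrite(f"pics/a_{n}.png",f["color"])
    print(n,f["intrinsics"],f["rvec"],f["tvec"])
    np.savez(f"pics/a_{n}.npz",**f)
E
```

```text
pics
{'time_s': 0.0, 'q': array([ 5.90596511e+01,  1.87325493e+01, -1.10931516e+01,  6.02755235e+01,
        2.82538240e-04,  8.23133933e+01]), 'qvel': array([-0.02518845,  0.08982023, -0.03087284, -0.01987452, -0.14583546,
        0.08166753]), 'joint_torque': array([-1.02950988e-03, -4.43399727e+01,  2.62438756e+01,  1.54509104e-02,
       -1.44174655e-04, -1.52514144e-05]), 'position': array([0.21680992, 0.50483765, 0.24449072]), 'eef_rot': array([-89.98618076,   0.1002771 ,  66.74626968]), 'wrist_force': array([-1.13888092,  0.0514578 , -0.86715942]), 'torque': array([-0.00178606, -0.07634386, -0.0190786 ]), 'grip_width': 1.0020691360676048} 0.014
side [[495.87543663   0.         317.49360811]
 [  0.         495.87543663 202.74184435]
 [  0.           0.           1.        ]] [ 2.25323315 -0.55057139  0.23964762] [-0.46967307  0.20124772  1.24708651]
top [[396.77309308   0.         323.6535178 ]
 [  0.         396.77309308 200.1771823 ]
 [  0.           0.           1.        ]] [ 2.1844056  -2.17984797  0.07300041] [-0.01750475  0.50234782  1.04415546]
wrist [[352.01932814   0.         316.6220347 ]
 [  0.         352.01932814 199.72231566]
 [  0.           0.           1.        ]] [-2.39093659 -1.5746301  -0.25412513] [-0.55023835 -0.03948464  0.37954156]
```

View pics/a_side.png

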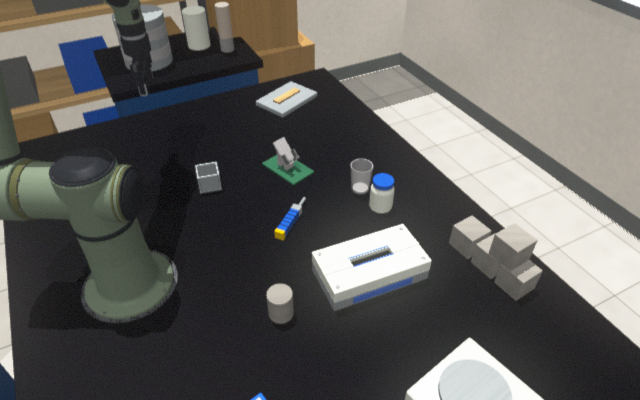

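View pics/a_top.png

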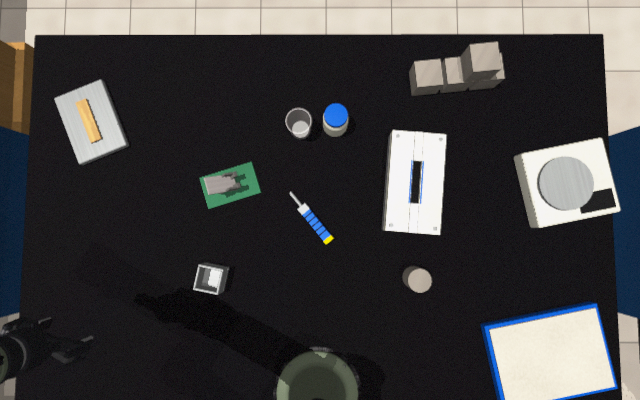

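View pics/a_wrist.png

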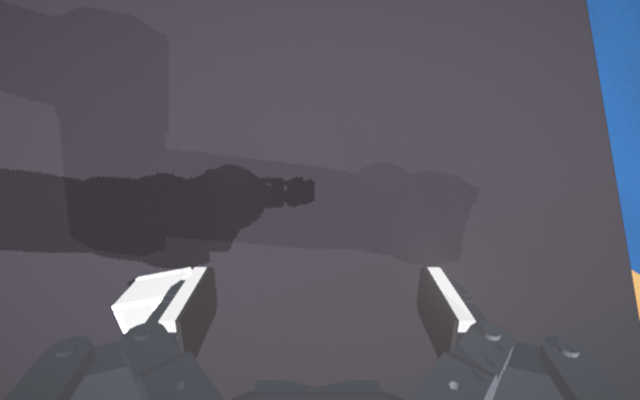

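Side and top views show the probe (top: butt ~(329,240), tip ~(291,193)), the rest (230,185) and the drive (415,182). Zooming in and measuring.

```bash
cat > h.py <<'E'
import numpy as np,cv2
from scipy.spatial.transform import Rotation as R
def cam(f):
    return f["intrinsics"],cv2.Rodrigues(np.array(f["rvec"],float))[0],np.array(f["tvec"],float).reshape(3)
def ray(f,uv):
    K,Rm,t=cam(f); d=Rm.T@np.linalg.inv(K)@np.array([uv[0],uv[1],1.]); return -Rm.T@t,d
def onz(f,uv,z):
    o,d=ray(f,uv); return o+d*(z-o[2])/d[2]
def proj(f,p):
    K,Rm,t=cam(f); c=Rm@np.asarray(p,float)+t; c=K@c; return c[:2]/c[2]
def tri(f1,u1,f2,u2):
    o1,d1=ray(f1,u1);o2,d2=ray(f2,u2);d1/=np.linalg.norm(d1);d2/=np.linalg.norm(d2)
    A=np.stack([d1,-d2],1);s=np.linalg.lstsq(A,o2-o1,rcond=None)[0]
    a=o1+s[0]*d1;b=o2+s[1]*d2;return (a+b)/2,np.linalg.norm(a-b)
def ld(n): return dict(np.load(f"pics/{n}.npz"))
def crop(f,x0,y0,x1,y1,k,name):
    c=f["color"][y0:y1,x0:x1]; cv2.imwrite(f"pics/{name}.png",cv2.resize(c,None,fx=k,fy=k,interpolation=cv2.INTER_CUBIC))
E
python3 - <<'E'
from h import *
t=ld("a_top");s=ld("a_side")
crop(t,190,150,350,260,5,"c1")
crop(s,250,120,330,250,4.6,"c2")
crop(t,370,120,460,245,4.5,"c3")
for f,z in((t,0.013),(s,0.013)):
    hsv=cv2.cvtColor(f["color"],cv2.COLOR_BGR2HSV)
    for nm,lo,hi in(("blue",(100,120,60),(125,255,255)),("yel",(20,120,100),(35,255,255)),("green",(60,80,30),(90,255,255))):
        m=cv2.inRange(hsv,lo,hi)
        n,l,st,c=cv2.connectedComponentsWithStats(m)
        for i in range(1,n):
            if st[i,4]>25: print(nm,st[i],c[i].round(1),onz(f,c[i],z).round(4))
E
```

```text
blue [324 102  25  25 469] [335.6 114.2] [ 0.7382 -0.0486  0.013 ]
blue [ 609  127   31  191 4663] [626.8 218.4] [ 0.4556 -0.8261  0.013 ]
blue [420 162   4  37  37] [421.5 180. ] [ 0.5578 -0.2803  0.013 ]
blue [302 209  29  32 349] [316.1 224.5] [0.4374 0.0037 0.013 ]
blue [ 481  302  137   98 1714] [537.4 341.8] [ 0.1324 -0.5764  0.013 ]
yel [ 78 105   8  18  31] [ 81.8 113.4] [0.74   0.6472 0.013 ]
yel [323 235  11  10  52] [328.1 239.7] [ 0.3969 -0.0286  0.013 ]
green [ 199  161   63   48 1280] [233.8 185.6] [0.5418 0.2264 0.013 ]
blue [  59   37   48   56 1777] [83.4 63.7] [0.0716 1.274  0.013 ]
blue [  83   70  175   56 2590] [171.3  96.9] [0.3291 0.8298 0.013 ]
blue [372 172  23  18 319] [383.  180.7] [0.7718 0.0322 0.013 ]
blue [277 208  22  27 296] [288.5 219.9] [0.4423 0.0098 0.013 ]
blue [354 278  58  25 284] [382.3 289.9] [ 0.5421 -0.3191  0.013 ]
blue [  0 368  15  32 329] [  6.4 387.7] [-0.2864 -0.1725  0.013 ]
blue [250 392  17   8  70] [258.8 396.3] [ 0.1709 -0.431   0.013 ]
yel [274 228  11  12  95] [279.3 233.8] [ 0.3971 -0.028   0.013 ]
green [262 155  52  31 671] [288.6 170.3] [0.5368 0.2129 0.013 ]
```

Run:
```python
import cv2,numpy as np
a=cv2.imread("pics/c2.png");b=cv2.imread("pics/c3.png")
h=max(a.shape[0],b.shape[0])
z=np.zeros((h,a.shape[1]+b.shape[1],3),np.uint8);z[:a.shape[0],:a.shape[1]]=a;z[:b.shape[0],a.shape[1]:]=b
cv2.imwrite("pics/c23.png",z);print(z.shape)
```

```text
(598, 773, 3)
```

View pics/c1.png

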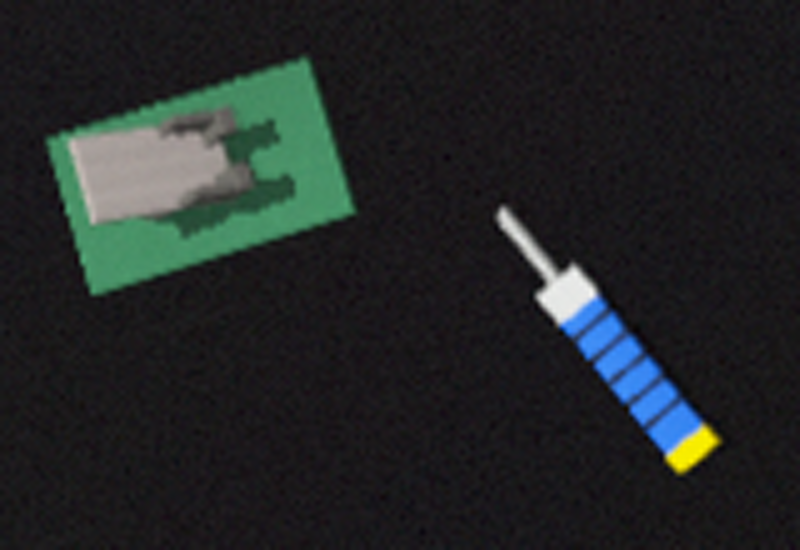

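View pics/c23.png

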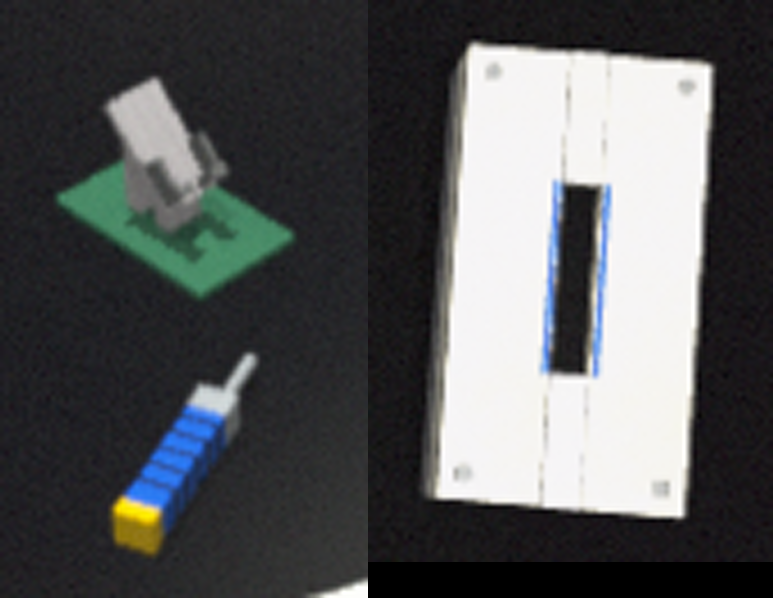

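```bash
cat > m.py <<'E'
from h import *
t=ld("a_top");s=ld("a_side")
hsv=cv2.cvtColor(t["color"],cv2.COLOR_BGR2HSV)
# rest foot: green mask rect incl. hull
m=cv2.inRange(hsv,(60,80,30),(90,255,255)); m[:, :190]=0;m[:,270:]=0
def hullcorners(m):
    ps=cv2.findNonZero(m); h=cv2.convexHull(ps)
    return cv2.minAreaRect(h), cv2.boxPoints(cv2.minAreaRect(h))
for zt in(0.0,0.005,0.008):
  r,b=hullcorners(m)
  w=np.array([onz(t,p,zt) for p in b]); print("foot",zt,w.round(4).tolist(),[np.linalg.norm(w[i]-w[(i+1)%4]).round(4) for i in range(4)])
# drive top
m=cv2.inRange(hsv,(0,0,195),(180,40,255)); m[:,:370]=0;m[:,460:]=0;m[:115]=0;m[245:]=0
r,b=hullcorners(m);w=np.array([onz(t,p,.07) for p in b]);print("drive",b.round(1).tolist(),w.round(4).tolist(),[np.linalg.norm(w[i]-w[(i+1)%4]).round(4) for i in range(4)],w.mean(0))
# slot: blue edges
m=cv2.inRange(hsv,(95,80,60),(125,255,255)); m[:,:400]=0;m[:,440:]=0;m[:150]=0;m[215:]=0
r,b=hullcorners(m);w=np.array([onz(t,p,.07) for p in b]);print("slot",w.round(4).tolist(),[np.linalg.norm(w[i]-w[(i+1)%4]).round(4) for i in range(4)],w.mean(0))
# probe
for f in(t,s):
    g=cv2.cvtColor(f["color"],cv2.COLOR_BGR2HSV)
    ss=slice(None)
    m=cv2.inRange(g,(100,120,60),(125,255,255))|cv2.inRange(g,(20,120,100),(35,255,255))|0
    m2=np.zeros_like(m); 
    x0,y0,x1,y1=(285,185,340,250) if f is t else (265,190,310,245)
    v=f["color"][y0:y1,x0:x1].max(2)
    m2[y0:y1,x0:x1]=(v>70)*255
    ps=cv2.findNonZero(m2)[:,0].astype(float)
    W=np.array([onz(f,p,0.026 if f is t else .013)[:2] for p in ps])
    c=W.mean(0);u,_,vt=np.linalg.svd(W-c);d=vt[0];pr=(W-c)@d;pq=(W-c)@vt[1]
    print("probe",c,d,pr.min(),pr.max(),pq.min(),pq.max(), c+d*pr.min(),c+d*pr.max())
E
python3 m.py
```

```text
foot 0.0 [[0.5662, 0.3288, 0.0], [0.6131, 0.1814, 0.0], [0.5244, 0.1525, 0.0], [0.4779, 0.2991, 0.0]] [np.float64(0.1547), np.float64(0.0934), np.float64(0.1538), np.float64(0.0931)]
foot 0.005 [[0.5656, 0.3272, 0.005], [0.6123, 0.1805, 0.005], [0.5239, 0.1517, 0.005], [0.4777, 0.2976, 0.005]] [np.float64(0.154), np.float64(0.0929), np.float64(0.1531), np.float64(0.0927)]
foot 0.008 [[0.5652, 0.3262, 0.008], [0.6118, 0.1799, 0.008], [0.5236, 0.1512, 0.008], [0.4776, 0.2968, 0.008]] [np.float64(0.1536), np.float64(0.0927), np.float64(0.1526), np.float64(0.0925)]
drive [[384.70001220703125, 230.5], [392.0, 129.8000030517578], [446.79998779296875, 133.8000030517578], [439.3999938964844, 234.5]] [[0.4219, -0.1713, 0.07], [0.6808, -0.1925, 0.07], [0.6704, -0.3332, 0.07], [0.4121, -0.3095, 0.07]] [np.float64(0.2597), np.float64(0.1411), np.float64(0.2594), np.float64(0.1385)] [ 0.54630936 -0.25163209  0.07      ]
slot [[0.4939, -0.2315, 0.07], [0.6017, -0.2401, 0.07], [0.5996, -0.2719, 0.07], [0.4918, -0.2631, 0.07]] [np.float64(0.1082), np.float64(0.032), np.float64(0.1082), np.float64(0.0317)] [ 0.5467644  -0.25165444  0.07      ]
probe [0.44798327 0.01234835] [-0.77644481 -0.63018526] -0.0990162093935593 0.07164131927562241 -0.014660590463660915 0.014693916312623633 [0.5248639  0.07474691] [ 0.39235774 -0.03279895]
probe [0.44282201 0.00988428] [-0.75778768 -0.65250121] -0.10601517200775519 0.07889937635873566 -0.02261206517349219 0.021195260960830586 [0.523159   0.07905931] [ 0.38303303 -0.04159766]
```

```bash
cat >> h.py <<'E'
DRV=np.array([.5465,-.2516,0]);DY=-4.7
RST=np.array([.5388,.2583,0]);RY=-72.2
PRB=np.array([.439,.005,.013]);PY=39.1
def plan(obs,p,Rt,n=8,ease=False):
    """rows from the measured pose to (p,Rt), straight, constant turn"""
    R0=R.from_euler('xyz',obs["eef_rot"],degrees=True);p0=np.array(obs["position"])
    rv=(R0.inv()*Rt).as_rotvec();w=np.linspace(0,1,n+1)
    print("dist cm %.2f turn deg %.1f"%(100*np.linalg.norm(p-p0),np.degrees(np.linalg.norm(rv))), "turn/row",(rv/n).round(4))
    for i in range(n):
        Ri=R0*R.from_rotvec(rv*w[i]); d=Ri.inv().apply((p-p0)*(w[i+1]-w[i]))*100
        print(f"row{i}", d.round(2))
def down(yaw): return R.from_euler('xyz',[-90,0,yaw],degrees=True)
def axes(y,x):  # tool y (fingers) and x (jaws)
    y=np.array(y,float);x=np.array(x,float);y/=np.linalg.norm(y);x-=y*(x@y);x/=np.linalg.norm(x)
    return R.from_matrix(np.stack([x,y,np.cross(x,y)],1))
def st(o): print("t %.2f"%o["time_s"],o["position"].round(4),o["eef_rot"].round(1),"q",o["q"].round(1),"F",o["wrist_force"].round(1),"M",o["torque"].round(2),"g",round(float(o["grip_width"]),3))
E
python3 - <<'E'
from h import *
from bench import robot
o=robot.get_obs();st(o)
g=PRB-.03*np.array([np.cos(np.radians(PY)),np.sin(np.radians(PY)),0]);print(g)
plan(o,np.array([g[0],g[1],.12]),down(PY+90),16)
E
```

```text
t 0.15 [0.2169 0.505  0.2447] [-90.    0.1  66.8] q [ 59.1  18.7 -11.1  60.3   0.   82.3] F [ 0.1 -0.  -0.2] M [-0.04 -0.05 -0.02] g 1.003
[ 0.41571861 -0.01392027  0.013     ]
dist cm 56.95 turn deg 62.3 turn/row [-0.0001 -0.068  -0.0001]
row0 [-2.49  0.78 -2.42]
row1 [-2.65  0.78 -2.25]
row2 [-2.79  0.78 -2.06]
row3 [-2.93  0.78 -1.87]
row4 [-3.05  0.78 -1.66]
row5 [-3.15  0.78 -1.45]
row6 [-3.25  0.78 -1.24]
row7 [-3.32  0.78 -1.01]
row8 [-3.38  0.78 -0.78]
row9 [-3.43  0.78 -0.55]
row10 [-3.46  0.78 -0.32]
row11 [-3.47  0.78 -0.08]
row12 [-3.47  0.78  0.15]
row13 [-3.45  0.78  0.39]
row14 [-3.42  0.78  0.62]
row15 [-3.37  0.78  0.85]
```

move_arm --motion '[{"x": -2.5,"y": 0.4,"z": -2.4,"ay": -0.068,"claw": 0},{"x": -2.65,"y": 0.6,"z": -2.25,"ay": -0.068,"claw": 0},{"x": -2.8,"y": 0.8,"z": -2.05,"ay": -0.068,"claw": 0},{"x": -2.9,"y": 0.8,"z": -1.9,"ay": -0.068,"claw": 0},{"x": -3.05,"y": 0.8,"z": -1.65,"ay": -0.068,"claw": 0},{"x": -3.15,"y": 0.8,"z": -1.45,"ay": -0.068,"claw": 0},{"x": -3.25,"y": 0.8,"z": -1.25,"ay": -0.068,"claw": 0},{"x": -3.3,"y": 0.8,"z": -1.0,"ay": -0.068,"claw": 0}]' --squeeze 80

```text
invalid input at $.motion[0]: expected keys x, y, z, ax, ay, az, claw
```

move_arm --motion '[{"x": -3.4,"y": 0.8,"z": -0.8,"ay": -0.068,"claw": 0},{"x": -3.45,"y": 0.8,"z": -0.55,"ay": -0.068,"claw": 0},{"x": -3.45,"y": 0.8,"z": -0.3,"ay": -0.068,"claw": 0},{"x": -3.45,"y": 0.8,"z": -0.1,"ay": -0.068,"claw": 0},{"x": -3.45,"y": 0.8,"z": 0.15,"ay": -0.068,"claw": 0},{"x": -3.45,"y": 0.8,"z": 0.4,"ay": -0.068,"claw": 0},{"x": -3.4,"y": 0.8,"z": 0.6,"ay": -0.068,"claw": 0},{"x": -3.4,"y": 0.8,"z": 0.85,"ay": -0.068,"claw": 0}]'

```text
invalid input at $.motion[0]: expected keys x, y, z, ax, ay, az, claw
```

Run:
```python
from h import *
from bench import robot
o=robot.get_obs();st(o);print(robot.tips_ahead)
for n in("wrist","side"):
    f=robot.grab_frame(n);np.savez(f"pics/b_{n}.npz",**f);
cv2.imwrite("pics/b_wrist.png",ld("b_wrist")["color"]);crop(ld("b_side"),200,100,360,260,4,"b_side")
f=ld("b_wrist")
# pad height check: where do tips (14 mm ahead, +-) project
Rt=R.from_euler('xyz',o["eef_rot"],degrees=True)
for a in(.0,.014,.027): print(a,[proj(f,o["position"]+Rt.apply([s*.02,a,0])).round(0).tolist() for s in(-1,1)])
g=PRB-.03*np.array([np.cos(np.radians(PY)),np.sin(np.radians(PY)),0])
plan(o,np.array([g[0],g[1],.05]),down(PY+90),4)
```

```text
t 0.15 [0.2169 0.505  0.2447] [-90.    0.1  66.8] q [ 59.1  18.7 -11.1  60.3   0.   82.3] F [ 0.1 -0.  -0.2] M [-0.04 -0.05 -0.02] g 1.003
0.014
0.0 [[267.0, 289.0], [363.0, 289.0]]
0.014 [[271.0, 272.0], [359.0, 272.0]]
0.027 [[274.0, 259.0], [356.0, 258.0]]
dist cm 58.88 turn deg 62.3 turn/row [-2.000e-04 -2.721e-01 -3.000e-04]
row0 [-9.95  4.88 -9.69]
row1 [-12.19   4.88  -6.66]
row2 [-13.53   4.87  -3.14]
row3 [-13.88   4.87   0.62]
```

View pics/b_wrist.png

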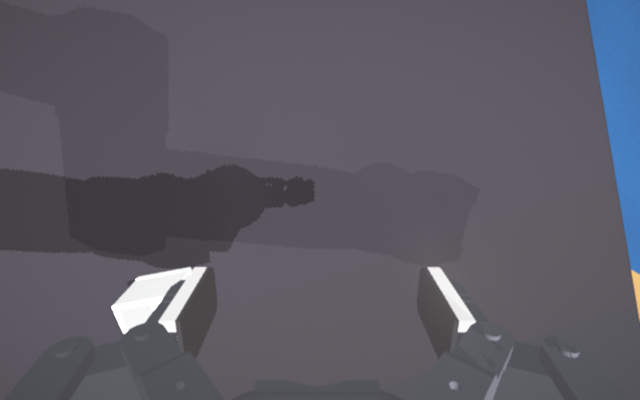

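View pics/b_side.png

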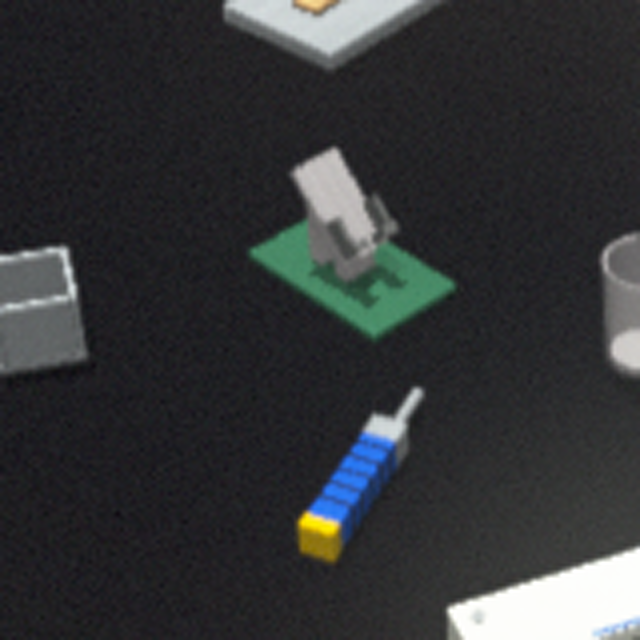

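Every row needs all the keys; I'll resend it.

move_arm --motion '[{"x": -2.5,"y": 0.4,"z": -2.4,"ax": 0,"ay": -0.068,"az": 0,"claw": 0},{"x": -2.65,"y": 0.6,"z": -2.25,"ax": 0,"ay": -0.068,"az": 0,"claw": 0},{"x": -2.8,"y": 0.8,"z": -2.05,"ax": 0,"ay": -0.068,"az": 0,"claw": 0},{"x": -2.9,"y": 0.8,"z": -1.9,"ax": 0,"ay": -0.068,"az": 0,"claw": 0},{"x": -3.05,"y": 0.8,"z": -1.65,"ax": 0,"ay": -0.068,"az": 0,"claw": 0},{"x": -3.15,"y": 0.8,"z": -1.45,"ax": 0,"ay": -0.068,"az": 0,"claw": 0},{"x": -3.25,"y": 0.8,"z": -1.25,"ax": 0,"ay": -0.068,"az": 0,"claw": 0},{"x": -3.3,"y": 0.8,"z": -1.0,"ax": 0,"ay": -0.068,"az": 0,"claw": 0}]' --squeeze 80

```text
time_s: 1.25
position: [0.3167, 0.2453, 0.1871]
eef_rot: [-90.0, -0.0, 98.1]
wrist_force: [0.4, 0.7, 0.1]
grip_width: 0.502
```

move_arm --motion '[{"x": -3.4,"y": 0.8,"z": -0.8,"ax": 0,"ay": -0.068,"az": 0,"claw": 0},{"x": -3.45,"y": 0.8,"z": -0.55,"ax": 0,"ay": -0.068,"az": 0,"claw": 0},{"x": -3.45,"y": 0.8,"z": -0.3,"ax": 0,"ay": -0.068,"az": 0,"claw": 0},{"x": -3.45,"y": 0.8,"z": -0.1,"ax": 0,"ay": -0.068,"az": 0,"claw": 0},{"x": -3.45,"y": 0.8,"z": 0.15,"ax": 0,"ay": -0.068,"az": 0,"claw": 0},{"x": -3.45,"y": 0.8,"z": 0.4,"ax": 0,"ay": -0.068,"az": 0,"claw": 0},{"x": -3.4,"y": 0.8,"z": 0.6,"ax": 0,"ay": -0.068,"az": 0,"claw": 0},{"x": -3.4,"y": 0.8,"z": 0.85,"ax": 0,"ay": -0.068,"az": 0,"claw": 0}]'

```text
time_s: 2.25
position: [0.4165, -0.0142, 0.1231]
eef_rot: [-90.0, 0.0, 129.2]
wrist_force: [0.9, 0.3, 1.1]
grip_width: 0.497
```

Run:
```python
from h import *
from bench import robot
o=robot.get_obs();st(o);print(robot.tips_ahead)
for n in("wrist","side"):
    f=robot.grab_frame(n);np.savez(f"pics/c_{n}.npz",**f);
cv2.imwrite("pics/cc_wrist.png",ld("c_wrist")["color"]);crop(ld("c_side"),200,100,360,260,4,"cc_side")
f=ld("c_wrist")
Rt=R.from_euler('xyz',o["eef_rot"],degrees=True)
for a in(.0,.014,.027): print(a,[proj(f,o["position"]+Rt.apply([s*.0425*o["grip_width"],a,0])).round(0).tolist() for s in(-1,1)])
print("butt,tip",[proj(f,PRB+k*np.array([np.cos(np.radians(PY)),np.sin(np.radians(PY)),0])+[0,0,.013]).round(0) for k in(-.06,.06,.11)])
g=PRB-.03*np.array([np.cos(np.radians(PY)),np.sin(np.radians(PY)),0])
plan(o,np.array([g[0],g[1],.05]),down(PY+90),8)
```

```text
t 2.25 [ 0.4165 -0.0142  0.1231] [-90.    0.  129.2] q [-12.1  12.6 -39.9  37.4   0.  -51.3] F [0.9 0.3 1.1] M [0.03 0.09 0.01] g 0.497
0.014
0.0 [[264.0, 287.0], [365.0, 287.0]]
0.014 [[268.0, 270.0], [361.0, 270.0]]
0.027 [[271.0, 256.0], [358.0, 256.0]]
butt,tip [array([316., 164.]), array([316., 319.]), array([316., 371.])]
dist cm 7.31 turn deg 0.1 turn/row [ 0.      0.0002 -0.    ]
row0 [0.01 0.91 0.01]
row1 [0.01 0.91 0.01]
row2 [0.01 0.91 0.01]
row3 [0.01 0.91 0.01]
row4 [0.01 0.91 0.01]
row5 [0.01 0.91 0.01]
row6 [0.01 0.91 0.01]
row7 [0.01 0.91 0.01]
```

View pics/cc_wrist.png

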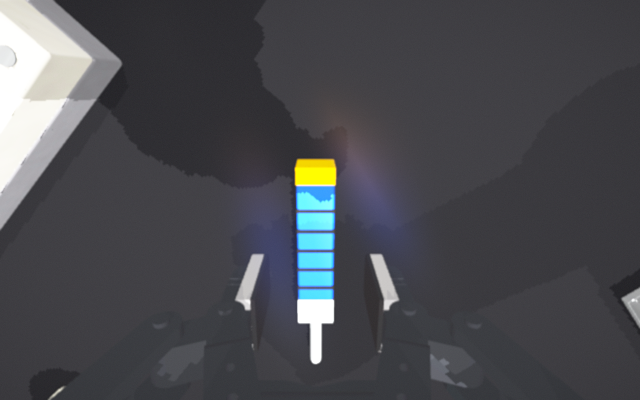

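View pics/cc_side.png

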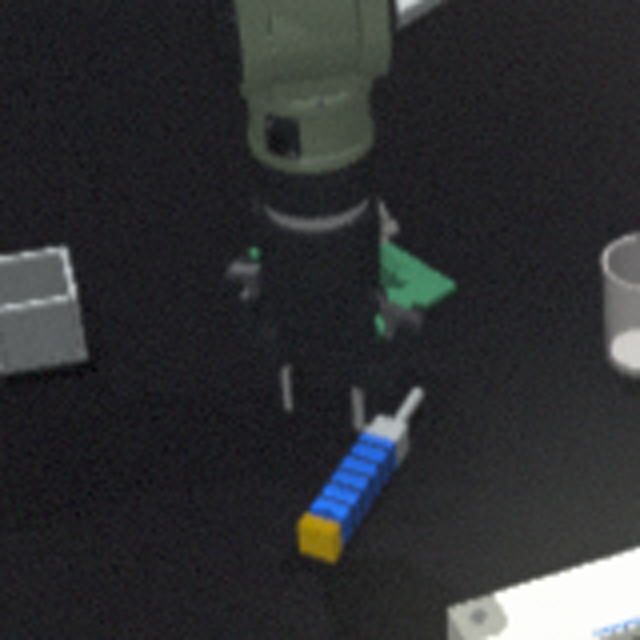

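Wrist view: probe centred at column 316, butt at row ~160, parallel to the jaws. I'll check the fingertip height in the side view.

Run:
```python
from h import *
f=ld("c_side")
Rt=down(129.2);p=np.array([ 0.4165,-0.0142,0.1231])
for a in(.006,.014,.020,.027): print(a,[((proj(f,p+Rt.apply([s*.0245,a,c]))-[200,100])*4).round(0).tolist() for s in(-1,1) for c in (-.011,.011)])
```

```text
0.006 [[368.0, 400.0], [353.0, 421.0], [301.0, 381.0], [286.0, 401.0]]
0.014 [[369.0, 409.0], [354.0, 430.0], [302.0, 390.0], [287.0, 410.0]]
0.02 [[369.0, 416.0], [354.0, 437.0], [303.0, 397.0], [287.0, 417.0]]
0.027 [[369.0, 424.0], [355.0, 445.0], [303.0, 405.0], [288.0, 425.0]]
```

move_arm --motion '[{"x": 0,"y": 1.5,"z": 0,"ax": 0,"ay": 0,"az": 0,"claw": 0},{"x": 0,"y": 2,"z": 0,"ax": 0,"ay": 0,"az": 0,"claw": 0},{"x": 0,"y": 2,"z": 0,"ax": 0,"ay": 0,"az": 0,"claw": 0},{"x": 0,"y": 2,"z": 0,"ax": 0,"ay": 0,"az": 0,"claw": 0},{"x": 0,"y": 1.7,"z": 0,"ax": 0,"ay": 0,"az": 0,"claw": 0},{"x": 0,"y": 1.0,"z": 0,"ax": 0,"ay": 0,"az": 0,"claw": 0},{"x": 0,"y": 0,"z": 0,"ax": 0,"ay": 0,"az": 0,"claw": 0},{"x": 0,"y": 0,"z": 0,"ax": 0,"ay": 0,"az": 0,"claw": 1}]'

```text
time_s: 3.35
position: [0.4166, -0.0131, 0.0218]
eef_rot: [-90.0, 0.1, 129.1]
wrist_force: [-0.1, 1.0, 10.2]
grip_width: 0.301
```

move_arm --motion '[{"x": 0,"y": 0,"z": 0,"ax": 0,"ay": 0,"az": 0,"claw": 1},{"x": 0,"y": 0,"z": 0,"ax": 0,"ay": 0,"az": 0,"claw": 1},{"x": 0,"y": 0,"z": 0,"ax": 0,"ay": 0,"az": 0,"claw": 1},{"x": 0,"y": 0,"z": 0,"ax": 0,"ay": 0,"az": 0,"claw": 1},{"x": 0,"y": -2,"z": 0,"ax": 0,"ay": 0,"az": 0,"claw": 1},{"x": 0,"y": -4,"z": 0,"ax": 0,"ay": 0,"az": 0,"claw": 1},{"x": 0,"y": -5,"z": 0,"ax": 0,"ay": 0,"az": 0,"claw": 1},{"x": 0,"y": -5,"z": 0,"ax": 0,"ay": 0,"az": 0,"claw": 1}]'

```text
time_s: 4.35
position: [0.4153, -0.0129, 0.1827]
eef_rot: [-90.0, -0.0, 129.1]
wrist_force: [1.0, -0.2, -3.4]
grip_width: 0.284
```

Run:
```python
from h import *
from bench import robot
o=robot.get_obs();st(o)
for n in("wrist","side"):
    f=robot.grab_frame(n);np.savez(f"pics/d_{n}.npz",**f);
cv2.imwrite("pics/d_wrist.png",ld("d_wrist")["color"]);crop(ld("d_side"),200,60,360,220,4,"d_side")
```

```text
t 4.35 [ 0.4153 -0.0129  0.1827] [-90.   -0.  129.1] q [-12.    8.  -35.2  46.9  -0.  -51.1] F [ 1.  -0.2 -3.4] M [-0.04 -0.02  0.03] g 0.284
```

View pics/d_wrist.png

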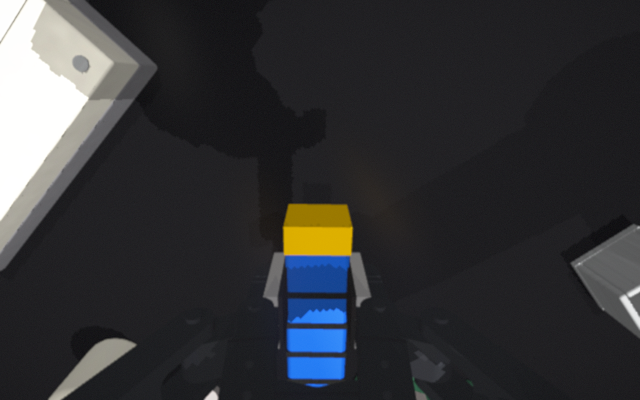

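View pics/d_side.png

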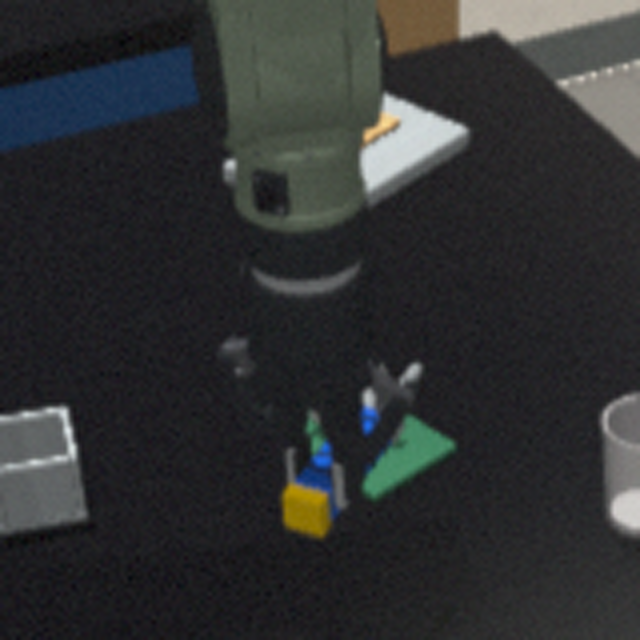

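Run:
```python
from h import *
f=ld("d_wrist")
Rt=down(129.1);p=np.array([.4153,-.0129,.1827])
for zb in(.026,.03,.034):
  for y0 in(.0066,.0086):
    print(zb,y0,[proj(f,p+Rt.apply([s*.013,y0+c,zb])).round(0).tolist() for s in(-1,1) for c in (-.013,.013)])
# 5deg droop of the tip (butt up)
a=np.radians(5)
for a in(0,a): 
  d=np.array([0,-np.sin(a),np.cos(a)]);n=np.array([0,np.cos(a),np.sin(a)]);print([proj(f,p+Rt.apply(np.array([0,.0086,0])+d*z+n*c)).round(0)[1] for z in(.03,.02,.01,0) for c in(-.013,.013)])
s=ld("d_side"); print("tip",(proj(s,p+Rt.apply([0,.0086,-.14]))-[200,60])*4,"butt",(proj(s,p+Rt.apply([0,.0086,.03]))-[200,60])*4)
```

```text
0.026 0.0066 [[280.0, 236.0], [285.0, 212.0], [349.0, 236.0], [343.0, 212.0]]
0.026 0.0086 [[280.0, 234.0], [286.0, 210.0], [348.0, 234.0], [343.0, 210.0]]
0.03 0.0066 [[279.0, 226.0], [285.0, 203.0], [349.0, 226.0], [344.0, 203.0]]
0.03 0.0086 [[280.0, 224.0], [285.0, 202.0], [348.0, 224.0], [343.0, 202.0]]
0.034 0.0066 [[279.0, 216.0], [285.0, 195.0], [349.0, 216.0], [344.0, 195.0]]
0.034 0.0086 [[279.0, 214.0], [285.0, 193.0], [349.0, 214.0], [344.0, 193.0]]
[np.float64(224.0), np.float64(202.0), np.float64(248.0), np.float64(223.0), np.float64(271.0), np.float64(242.0), np.float64(293.0), np.float64(262.0)]
[np.float64(230.0), np.float64(202.0), np.float64(253.0), np.float64(222.0), np.float64(274.0), np.float64(241.0), np.float64(295.0), np.float64(260.0)]
tip [412.02032474 372.8147721 ] butt [298.29843557 521.92983044]
```

```bash
cat >> h.py <<'E'
c,s_=np.cos(np.radians(RY)),np.sin(np.radians(RY));k=np.sqrt(.5)
FW=np.array([c,s_,0]);U=k*FW+np.array([0,0,-k]);N=-k*FW+np.array([0,0,-k])  # axis to tip; into trough
SEAT=RST+[0,0,.095]
RL=R.from_matrix(np.stack([np.cross(N,-U),N,-U],1))
OFF1=np.array([0,.0075,-.031])
def lay(up,back): return SEAT-N*up-U*back-RL.apply(OFF1)
E
python3 - <<'E'
from h import *
from bench import robot
o=robot.get_obs();print(SEAT,RL.as_euler('xyz',degrees=True),lay(0,0),RL.as_matrix()[:,0])
p=lay(.09,.015);print(p)
plan(o,p+[0,0,.02],RL,16)
E
```

```text
[0.5388 0.2583 0.095 ] [-45.    0.   17.8] [0.53372026 0.27412154 0.12222361] [ 9.52129393e-01  3.05695305e-01 -1.38777878e-17]
[0.5499322  0.22362726 0.19646982]
dist cm 27.26 turn deg 117.4 turn/row [ 0.033   0.1143 -0.0473]
row0 [ 0.63 -0.19 -1.57]
row1 [ 0.82 -0.2  -1.48]
row2 [ 0.99 -0.21 -1.37]
row3 [ 1.15 -0.2  -1.24]
row4 [ 1.29 -0.18 -1.09]
row5 [ 1.42 -0.15 -0.93]
row6 [ 1.52 -0.11 -0.76]
row7 [ 1.6  -0.05 -0.58]
row8 [ 1.66  0.01 -0.39]
row9 [ 1.69  0.08 -0.2 ]
row10 [ 1.7   0.15 -0.01]
row11 [1.68 0.23 0.17]
row12 [1.63 0.32 0.35]
row13 [1.57 0.41 0.53]
row14 [1.48 0.5  0.68]
row15 [1.36 0.6  0.83]
```

move_arm --motion '[{"x": 0.6,"y": -0.7,"z": -1.6,"ax": 0.033,"ay": 0.1143,"az": -0.0473,"claw": 1},{"x": 0.8,"y": -0.7,"z": -1.5,"ax": 0.033,"ay": 0.1143,"az": -0.0473,"claw": 1},{"x": 1.0,"y": -0.7,"z": -1.4,"ax": 0.033,"ay": 0.1143,"az": -0.0473,"claw": 1},{"x": 1.15,"y": -0.7,"z": -1.2,"ax": 0.033,"ay": 0.1143,"az": -0.0473,"claw": 1},{"x": 1.3,"y": -0.7,"z": -1.1,"ax": 0.033,"ay": 0.1143,"az": -0.0473,"claw": 1},{"x": 1.4,"y": -0.6,"z": -0.9,"ax": 0.033,"ay": 0.1143,"az": -0.0473,"claw": 1},{"x": 1.5,"y": -0.6,"z": -0.8,"ax": 0.033,"ay": 0.1143,"az": -0.0473,"claw": 1},{"x": 1.6,"y": -0.5,"z": -0.6,"ax": 0.033,"ay": 0.1143,"az": -0.0473,"claw": 1}]'

```text
time_s: 5.45
position: [0.4887, 0.1016, 0.233]
eef_rot: [-67.0, -11.8, 73.1]
wrist_force: [-0.1, -0.8, -2.7]
grip_width: 0.28
```

move_arm --motion '[{"x": 1.65,"y": 0,"z": -0.4,"ax": 0.033,"ay": 0.1143,"az": -0.0473,"claw": 1},{"x": 1.7,"y": 0.1,"z": -0.2,"ax": 0.033,"ay": 0.1143,"az": -0.0473,"claw": 1},{"x": 1.7,"y": 0.15,"z": 0,"ax": 0.033,"ay": 0.1143,"az": -0.0473,"claw": 1},{"x": 1.7,"y": 0.25,"z": 0.2,"ax": 0.033,"ay": 0.1143,"az": -0.0473,"claw": 1},{"x": 1.65,"y": 0.3,"z": 0.35,"ax": 0.033,"ay": 0.1143,"az": -0.0473,"claw": 1},{"x": 1.55,"y": 0.4,"z": 0.5,"ax": 0.033,"ay": 0.1143,"az": -0.0473,"claw": 1},{"x": 1.5,"y": 0.5,"z": 0.7,"ax": 0.033,"ay": 0.1143,"az": -0.0473,"claw": 1},{"x": 1.35,"y": 0.6,"z": 0.8,"ax": 0.033,"ay": 0.1143,"az": -0.0473,"claw": 1}]'

```text
time_s: 6.45
position: [0.5542, 0.2201, 0.2472]
eef_rot: [-44.7, 0.7, 17.6]
wrist_force: [-0.7, 0.7, -2.2]
grip_width: 0.283
```

Run:
```python
from h import *
from bench import robot
o=robot.get_obs();st(o)
plan(o,lay(.04,.012),RL,8)
for n in("wrist","side","top"):
    f=robot.grab_frame(n);np.savez(f"pics/e_{n}.npz",**f);
cv2.imwrite("pics/e_wrist.png",ld("e_wrist")["color"]);crop(ld("e_side"),200,60,360,220,4,"e_side")
f=ld("e_side");Rt=R.from_euler('xyz',o["eef_rot"],degrees=True);p=o["position"]
for z in(.029,-.091,-.141): print((proj(f,p+Rt.apply([0,.0075,z]))-[200,60])*4)
```

```text
t 6.45 [0.5542 0.2201 0.2472] [-44.7   0.7  17.6] q [-4.6 34.3  0.  77.1 40.9 60. ] F [-0.7  0.7 -2.2] M [-0.97 -0.36  0.03] g 0.283
dist cm 9.61 turn deg 0.8 turn/row [-0.0007 -0.0013 -0.0008]
row0 [-0.03  1.11 -0.45]
row1 [-0.03  1.11 -0.45]
row2 [-0.03  1.11 -0.45]
row3 [-0.03  1.11 -0.45]
row4 [-0.03  1.11 -0.45]
row5 [-0.03  1.11 -0.45]
row6 [-0.03  1.11 -0.45]
row7 [-0.04  1.12 -0.45]
[333.19482238 138.49401156]
[416.60299914 286.03530123]
[450.92791703 346.75288132]
```

View pics/e_side.png

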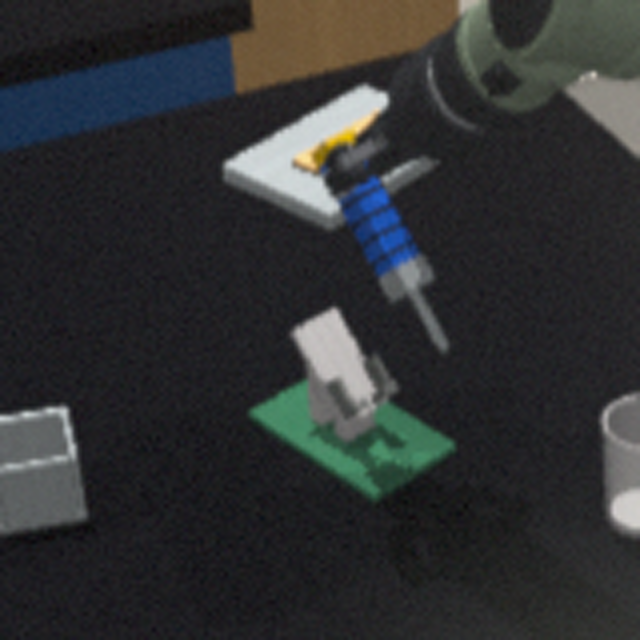

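Run:
```python
from h import *
L=np.cross([0,0,1],FW)
t=ld("a_top");s=ld("a_side")
for f,o,kk,nm in((t,(190,150),5,"v_top"),(s,(250,120),4.6,"v_side")):
    x1,y1=(275,215) if f is t else (330,190)
    im=cv2.resize(f["color"][o[1]:y1,o[0]:x1],None,fx=kk,fy=kk,interpolation=cv2.INTER_CUBIC)
    for l in(-1,1):
        pts=[SEAT+U*a+N*.013+L*.022*l for a in(-.012,.072)]
        pts+=[SEAT+U*a+N*(.013-.018)+L*.017*l for a in(.036,.06)]
        pts+=[SEAT+U*.06+N*(.013-.022)+L*.0085*l]
        for q in pts: 
            uv=(proj(f,q)-o)*kk; cv2.circle(im,tuple(int(v) for v in uv.round()),2,(0,0,255),-1)
    cv2.imwrite(f"pics/{nm}.png",im);print(im.shape)
a=cv2.imread("pics/v_top.png");b=cv2.imread("pics/v_side.png");h=max(a.shape[0],b.shape[0])
z=np.zeros((h,a.shape[1]+b.shape[1],3),np.uint8);z[:a.shape[0],:a.shape[1]]=a;z[:b.shape[0],a.shape[1]:]=b;cv2.imwrite("pics/v.png",z)
```

```text
(325, 425, 3)
(322, 368, 3)
```

View pics/v.png

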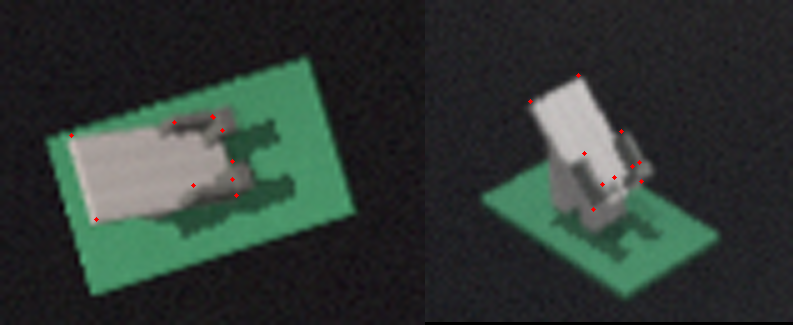

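Overlaying the computed rest points on both views puts them on the trough's corners, lips and stops, so its pose is good. Lowering now.

move_arm --motion '[{"x": -0.03,"y": 1.1,"z": -0.45,"ax": -0.001,"ay": -0.002,"az": -0.001,"claw": 1},{"x": -0.03,"y": 1.1,"z": -0.45,"ax": -0.001,"ay": -0.002,"az": -0.001,"claw": 1},{"x": -0.03,"y": 1.1,"z": -0.45,"ax": -0.001,"ay": -0.002,"az": -0.001,"claw": 1},{"x": -0.03,"y": 1.1,"z": -0.45,"ax": -0.001,"ay": -0.001,"az": -0.001,"claw": 1},{"x": -0.03,"y": 1.1,"z": -0.45,"ax": -0.001,"ay": -0.001,"az": -0.001,"claw": 1},{"x": -0.03,"y": 1.1,"z": -0.45,"ax": -0.001,"ay": -0.001,"az": -0.001,"claw": 1},{"x": -0.03,"y": 1.1,"z": -0.45,"ax": 0,"ay": -0.001,"az": -0.001,"claw": 1},{"x": -0.03,"y": 1.1,"z": -0.45,"ax": 0,"ay": 0,"az": 0,"claw": 1}]'

```text
time_s: 7.6
position: [0.5404, 0.2545, 0.1606]
eef_rot: [-45.1, -0.2, 17.9]
wrist_force: [-0.2, 0.9, -2.0]
grip_width: 0.283
```

Run:
```python
from h import *
from bench import robot
o=robot.get_obs();st(o)
plan(o,lay(.003,.006),RL,8)
f=robot.grab_frame("side");np.savez(f"pics/g_side.npz",**f);crop(f,220,80,340,200,5,"g_side")
Rt=R.from_euler('xyz',o["eef_rot"],degrees=True);p=o["position"]
for z in(.029,-.091,-.141): print((proj(f,p+Rt.apply([0,.0075,z]))-[220,80])*5)
```

```text
t 7.60 [0.5404 0.2545 0.1606] [-45.1  -0.2  17.9] q [-1.3 37.  -8.6 62.4 41.9 63.7] F [-0.2  0.9 -2. ] M [-1.01 -0.31  0.03] g 0.283
dist cm 3.94 turn deg 0.3 turn/row [0.0002 0.0006 0.0002]
row0 [-0.01  0.49 -0.08]
row1 [-0.01  0.49 -0.08]
row2 [-0.01  0.49 -0.08]
row3 [-0.01  0.49 -0.08]
row4 [-0.01  0.49 -0.08]
row5 [-0.01  0.49 -0.08]
row6 [-0.01  0.49 -0.08]
row7 [-0.    0.49 -0.08]
[278.53761036 180.69439583]
[380.64624311 353.25851078]
[422.68331757 424.301383  ]
```

View pics/g_side.png

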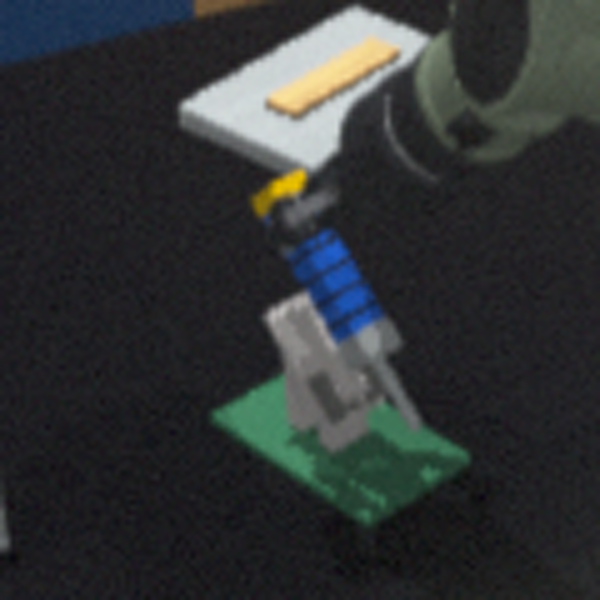

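move_arm --motion '[{"x": 0,"y": 0.7,"z": -0.1,"ax": 0,"ay": 0.001,"az": 0,"claw": 1},{"x": 0,"y": 0.7,"z": -0.1,"ax": 0,"ay": 0.001,"az": 0,"claw": 1},{"x": 0,"y": 0.7,"z": -0.1,"ax": 0,"ay": 0.001,"az": 0,"claw": 1},{"x": 0,"y": 0.6,"z": -0.1,"ax": 0,"ay": 0.001,"az": 0,"claw": 1},{"x": 0,"y": 0.5,"z": -0.1,"ax": 0,"ay": 0,"az": 0,"claw": 1},{"x": 0,"y": 0.3,"z": -0.1,"ax": 0,"ay": 0,"az": 0,"claw": 1},{"x": 0,"y": 0.3,"z": 0,"ax": 0,"ay": 0,"az": 0,"claw": 1},{"x": 0,"y": 0.1,"z": 0,"ax": 0,"ay": 0,"az": 0,"claw": 1}]'

```text
time_s: 8.65
position: [0.5334, 0.2765, 0.1294]
eef_rot: [-45.1, -0.1, 17.8]
wrist_force: [0.4, 0.7, -2.2]
grip_width: 0.286
```

Run:
```python
from h import *
from bench import robot
o=robot.get_obs();st(o)
plan(o,lay(.000,.000),RL,8)
print("F tool",R.from_euler('xyz',o["eef_rot"],degrees=True).inv().apply(o["wrist_force"]).round(1))
f=robot.grab_frame("side");np.savez(f"pics/i_side.npz",**f);crop(f,220,80,340,200,5,"i_side")
f=robot.grab_frame("wrist");cv2.imwrite("pics/i_wrist.png",f["color"])
```

```text
t 8.65 [0.5334 0.2765 0.1294] [-45.1  -0.1  17.8] q [  0.8  38.3 -11.3  56.5  42.5  66.6] F [ 0.4  0.7 -2.2] M [-0.93 -0.33 -0.02] g 0.286
dist cm 0.76 turn deg 0.1 turn/row [0.0002 0.0001 0.0002]
row0 [-0.01  0.04 -0.08]
row1 [-0.01  0.04 -0.08]
row2 [-0.01  0.04 -0.08]
row3 [-0.01  0.04 -0.08]
row4 [-0.01  0.04 -0.08]
row5 [-0.01  0.04 -0.08]
row6 [-0.01  0.04 -0.08]
row7 [-0.01  0.04 -0.08]
F tool [ 0.6  1.9 -1.1]
```

View pics/i_side.png

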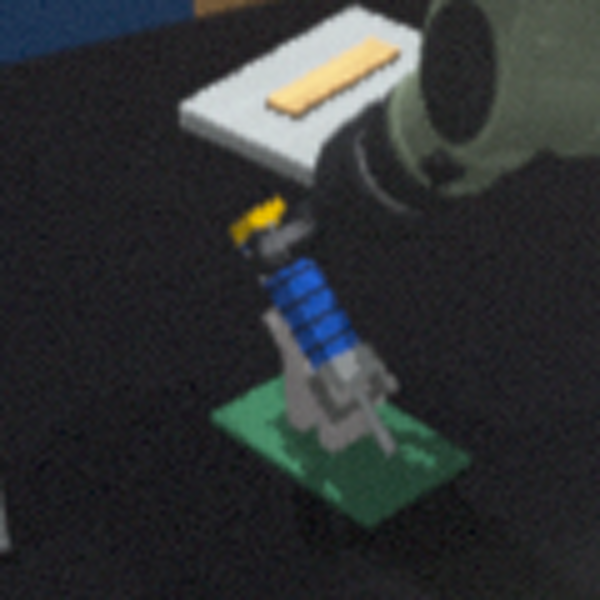

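move_arm --motion '[{"x": -0.02,"y": 0.08,"z": -0.1,"ax": 0,"ay": 0,"az": 0,"claw": 1},{"x": -0.02,"y": 0.08,"z": -0.1,"ax": 0,"ay": 0,"az": 0,"claw": 1},{"x": -0.02,"y": 0.08,"z": -0.1,"ax": 0,"ay": 0,"az": 0,"claw": 1},{"x": 0,"y": 0.03,"z": -0.1,"ax": 0,"ay": 0,"az": 0,"claw": 1},{"x": 0,"y": 0,"z": -0.1,"ax": 0,"ay": 0,"az": 0,"claw": 1},{"x": 0,"y": 0,"z": -0.1,"ax": 0,"ay": 0,"az": 0,"claw": 1},{"x": 0,"y": 0,"z": 0,"ax": 0,"ay": 0,"az": 0,"claw": 1},{"x": 0,"y": 0,"z": 0,"ax": 0,"ay": 0,"az": 0,"claw": 1}]'

```text
time_s: 9.75
position: [0.5354, 0.274, 0.1255]
eef_rot: [-45.0, -0.3, 17.7]
wrist_force: [1.5, -4.0, 9.2]
grip_width: 0.285
```

Run:
```python
from h import *
from bench import robot
o=robot.get_obs();st(o)
plan(o,lay(.000,.000),RL,1)
print("F tool",R.from_euler('xyz',o["eef_rot"],degrees=True).inv().apply(o["wrist_force"]).round(1))
```

```text
t 9.75 [0.5354 0.274  0.1255] [-45.   -0.3  17.7] q [  0.5  38.7 -11.4  56.1  42.6  66.3] F [ 1.5 -4.   9.2] M [-0.22  0.06  0.14] g 0.285
dist cm 0.37 turn deg 0.3 turn/row [0.0001 0.0024 0.0054]
row0 [-0.16  0.28 -0.19]
F tool [ 0.3 -9.6  3.5]
```

move_arm --motion '[{"x": 0,"y": -0.1,"z": 0,"ax": 0,"ay": 0,"az": 0,"claw": 1},{"x": 0,"y": 0,"z": -0.05,"ax": 0,"ay": 0,"az": 0,"claw": 1},{"x": 0,"y": 0,"z": -0.05,"ax": 0,"ay": 0,"az": 0,"claw": 1},{"x": 0,"y": 0,"z": -0.05,"ax": 0,"ay": 0,"az": 0,"claw": 1},{"x": 0,"y": 0,"z": -0.05,"ax": 0,"ay": 0,"az": 0,"claw": 1},{"x": 0,"y": 0,"z": 0,"ax": 0,"ay": 0,"az": 0,"claw": 1},{"x": 0,"y": 0,"z": 0,"ax": 0,"ay": 0,"az": 0,"claw": 1},{"x": 0,"y": 0,"z": 0,"ax": 0,"ay": 0,"az": 0,"claw": 1}]'

```text
time_s: 10.75
position: [0.5352, 0.2721, 0.1239]
eef_rot: [-45.0, -0.2, 17.7]
wrist_force: [1.0, -3.8, 6.9]
grip_width: 0.287
```

Run:
```python
from h import *
from bench import robot
o=robot.get_obs();st(o)
plan(o,lay(.000,.000),RL,1)
print("F tool",R.from_euler('xyz',o["eef_rot"],degrees=True).inv().apply(o["wrist_force"]).round(1))
f=robot.grab_frame("side");np.savez(f"pics/j_side.npz",**f);crop(f,220,80,340,200,5,"j_side")
f=robot.grab_frame("wrist");cv2.imwrite("pics/j_wrist.png",f["color"])
```

```text
t 10.75 [0.5352 0.2721 0.1239] [-45.   -0.2  17.7] q [  0.3  38.8 -11.4  56.3  42.5  66.1] F [ 1.  -3.8  6.9] M [-0.26 -0.    0.02] g 0.287
dist cm 0.30 turn deg 0.2 turn/row [0.0002 0.0015 0.0035]
row0 [-0.08  0.28  0.05]
F tool [-0.2 -7.6  2.1]
```

View pics/j_side.png

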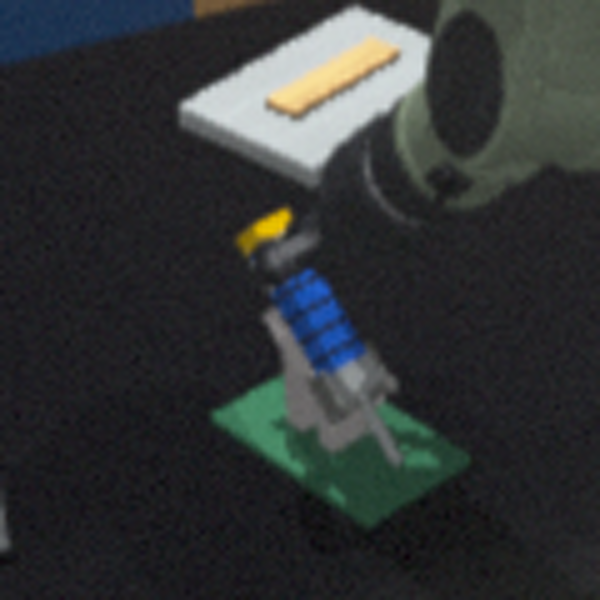

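View pics/j_wrist.png

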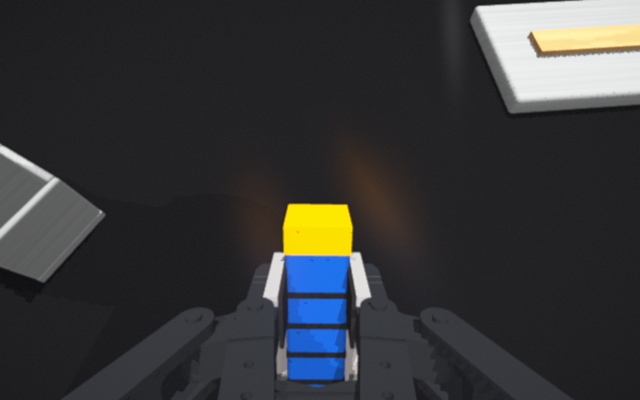

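move_arm --motion '[{"x": 0,"y": -0.05,"z": 0,"ax": 0,"ay": 0,"az": 0,"claw": 1},{"x": 0,"y": 0,"z": -0.05,"ax": 0,"ay": 0,"az": 0,"claw": 1},{"x": 0,"y": 0,"z": -0.05,"ax": 0,"ay": 0,"az": 0,"claw": 1},{"x": 0,"y": 0,"z": -0.05,"ax": 0,"ay": 0,"az": 0,"claw": 1},{"x": 0,"y": 0,"z": -0.05,"ax": 0,"ay": 0,"az": 0,"claw": 1},{"x": 0,"y": 0,"z": 0,"ax": 0,"ay": 0,"az": 0,"claw": 1},{"x": 0,"y": 0,"z": 0,"ax": 0,"ay": 0,"az": 0,"claw": 1},{"x": 0,"y": 0,"z": 0,"ax": 0,"ay": 0,"az": 0,"claw": 1}]'

```text
time_s: 11.85
position: [0.5351, 0.2716, 0.1234]
eef_rot: [-44.8, -0.2, 17.7]
wrist_force: [-0.6, -0.2, 10.9]
grip_width: 0.279
```

Run:
```python
from h import *
from bench import robot
o=robot.get_obs();st(o)
plan(o,lay(.000,.000),RL,1)
print("F tool",R.from_euler('xyz',o["eef_rot"],degrees=True).inv().apply(o["wrist_force"]).round(1))
```

```text
t 11.85 [0.5351 0.2716 0.1234] [-44.8  -0.2  17.7] q [  0.2  39.  -11.3  56.4  42.6  65.9] F [-0.6 -0.2 10.9] M [0.7  0.24 0.11] g 0.279
dist cm 0.31 turn deg 0.2 turn/row [-0.0027  0.0015  0.0031]
row0 [-0.05  0.29  0.12]
F tool [-0.6 -7.7  7.7]
```

move_arm --motion '[{"x": 0,"y": 0,"z": 0,"ax": 0,"ay": 0,"az": 0,"claw": 0.1},{"x": 0,"y": 0,"z": 0,"ax": 0,"ay": 0,"az": 0,"claw": -0.1},{"x": 0,"y": 0,"z": 0,"ax": 0,"ay": 0,"az": 0,"claw": -0.1},{"x": 0,"y": -0.5,"z": 0,"ax": 0,"ay": 0,"az": 0,"claw": -0.1},{"x": 0,"y": -2,"z": 0,"ax": 0,"ay": 0,"az": 0,"claw": -0.1},{"x": 0,"y": -3,"z": 0,"ax": 0,"ay": 0,"az": 0,"claw": -0.1},{"x": 0,"y": -3.5,"z": 0,"ax": 0,"ay": 0,"az": 0,"claw": -0.1},{"x": 0,"y": -3,"z": 0,"ax": 0,"ay": 0,"az": 0,"claw": -0.1}]'

```text
time_s: 12.85
position: [0.561, 0.1885, 0.2076]
eef_rot: [-45.1, -0.1, 17.8]
wrist_force: [0.6, -0.7, 0.4]
grip_width: 0.552
```

```bash
cat >> h.py <<'E'
RT=R.from_matrix(np.stack([RL.as_matrix()[:,0],U,np.cross(RL.as_matrix()[:,0],U)],1))
def ret(b,n=0): return SEAT-U*b-N*n   # TCP on the axis, b behind handle middle
E
python3 - <<'E'
from h import *
from bench import robot
o=robot.get_obs();st(o)
for n in("side","top","wrist"):
    f=robot.grab_frame(n);np.savez(f"pics/k_{n}.npz",**f)
f=ld("k_side");g=ld("k_top")
a=f["color"][100:200,240:340].copy();a=cv2.resize(a,None,fx=4,fy=4,interpolation=cv2.INTER_CUBIC)
b=g["color"][140:240,180:280];b=cv2.resize(b,None,fx=4,fy=4,interpolation=cv2.INTER_CUBIC)
for x in(-.06,.06,.11):
    q=SEAT+U*x
    cv2.circle(a,tuple(int(v) for v in((proj(f,q)-[240,100])*4)),3,(0,0,255),1)
    cv2.circle(b,tuple(int(v) for v in((proj(g,q)-[180,140])*4)),3,(0,0,255),1)
cv2.imwrite("pics/k.png",np.hstack([a,b]))
print(RT.as_euler('xyz',degrees=True))
plan(o,ret(.15),RT,16)
E
```

```text
t 12.85 [0.561  0.1885 0.2076] [-45.1  -0.1  17.8] q [-7.4 37.  -1.4 74.5 39.8 56.5] F [ 0.6 -0.7  0.4] M [-0.65 -0.23  0.03] g 0.552
[-135.     0.    17.8]
dist cm 17.94 turn deg 89.9 turn/row [-0.0981 -0.0001  0.0001]
row0 [0.   0.82 0.76]
row1 [0.   0.74 0.84]
row2 [0.   0.66 0.91]
row3 [0.   0.56 0.97]
row4 [0.   0.47 1.02]
row5 [0.   0.36 1.06]
row6 [0.   0.26 1.09]
row7 [0.   0.15 1.11]
row8 [0.   0.04 1.12]
row9 [ 0.   -0.07  1.12]
row10 [ 0.   -0.18  1.11]
row11 [ 0.   -0.29  1.08]
row12 [ 0.   -0.39  1.05]
row13 [ 0.   -0.49  1.01]
row14 [ 0.   -0.59  0.95]
row15 [ 0.   -0.68  0.89]
```

View pics/k.png

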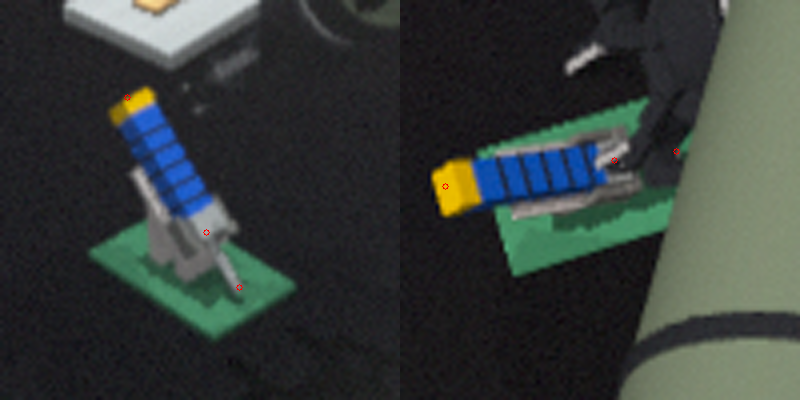

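Side and top views: the probe lies home in the trough (side: butt (128,98), tip (240,287)), matching the prediction. Swinging round for the butt grasp.

move_arm --motion '[{"x": 0,"y": 0.6,"z": 0.75,"ax": -0.098,"ay": 0,"az": 0,"claw": -0.1},{"x": 0,"y": 0.6,"z": 0.85,"ax": -0.098,"ay": 0,"az": 0,"claw": -0.1},{"x": 0,"y": 0.5,"z": 0.9,"ax": -0.098,"ay": 0,"az": 0,"claw": -0.1},{"x": 0,"y": 0.4,"z": 1.0,"ax": -0.098,"ay": 0,"az": 0,"claw": -0.1},{"x": 0,"y": 0.3,"z": 1.0,"ax": -0.098,"ay": 0,"az": 0,"claw": -0.1},{"x": 0,"y": 0.2,"z": 1.05,"ax": -0.098,"ay": 0,"az": 0,"claw": -0.1},{"x": 0,"y": 0.2,"z": 1.1,"ax": -0.098,"ay": 0,"az": 0,"claw": -0.1},{"x": 0,"y": 0.15,"z": 1.1,"ax": -0.098,"ay": 0,"az": 0,"claw": -0.1}]'

```text
time_s: 14.0
position: [0.5337, 0.2708, 0.2114]
eef_rot: [-90.2, -0.1, 17.8]
wrist_force: [-0.0, 0.9, -0.8]
grip_width: 0.551
```

move_arm --motion '[{"x": 0,"y": 0.05,"z": 1.1,"ax": -0.098,"ay": 0,"az": 0,"claw": -0.1},{"x": 0,"y": -0.05,"z": 1.1,"ax": -0.098,"ay": 0,"az": 0,"claw": -0.1},{"x": 0,"y": -0.2,"z": 1.1,"ax": -0.098,"ay": 0,"az": 0,"claw": -0.1},{"x": 0,"y": -0.3,"z": 1.1,"ax": -0.098,"ay": 0,"az": 0,"claw": -0.1},{"x": 0,"y": -0.4,"z": 1.05,"ax": -0.098,"ay": 0,"az": 0,"claw": -0.1},{"x": 0,"y": -0.5,"z": 1.0,"ax": -0.098,"ay": 0,"az": 0,"claw": -0.1},{"x": 0,"y": -0.6,"z": 0.95,"ax": -0.098,"ay": 0,"az": 0,"claw": -0.1},{"x": 0,"y": -0.7,"z": 0.9,"ax": -0.098,"ay": 0,"az": 0,"claw": -0.1}]'

```text
time_s: 15.0
position: [0.5063, 0.356, 0.2084]
eef_rot: [-135.1, -0.1, 17.9]
wrist_force: [0.2, 0.5, -0.7]
grip_width: 0.551
```

Run:
```python
from h import *
from bench import robot
o=robot.get_obs();st(o)
plan(o,ret(.08),RT,8)
for n in("side","top","wrist"):
    f=robot.grab_frame(n);np.savez(f"pics/l_{n}.npz",**f)
f=ld("l_wrist");im=f["color"].copy()
L=np.cross(U,N)
for x in(-.06,.06):
  for a in(-1,1):
    for b in(-1,1): cv2.circle(im,tuple(int(v) for v in proj(f,SEAT+U*x+N*.013*a+L*.013*b)),3,(0,0,255),1)
cv2.imwrite("pics/l_wrist.png",im)
f=ld("l_side");g=ld("l_top")
a=cv2.resize(f["color"][60:200,220:360],None,fx=2.8,fy=2.8);b=cv2.resize(g["color"][130:230,150:250],None,fx=3.92,fy=3.92)
cv2.imwrite("pics/l.png",np.hstack([a,b]))
```

```text
t 15.00 [0.5063 0.356  0.2084] [-1.351e+02 -1.000e-01  1.790e+01] q [ 45.2  46.5  16.7  85.  -39.  126.3] F [ 0.2  0.5 -0.7] M [ 0.63  0.2  -0.01] g 0.551
dist cm 7.34 turn deg 0.1 turn/row [0.0002 0.     0.0002]
row0 [0.01 0.91 0.09]
row1 [0.01 0.91 0.09]
row2 [0.01 0.91 0.09]
row3 [0.01 0.91 0.09]
row4 [0.01 0.91 0.09]
row5 [0.01 0.91 0.09]
row6 [0.01 0.91 0.09]
row7 [0.01 0.91 0.09]
```

View pics/l_wrist.png

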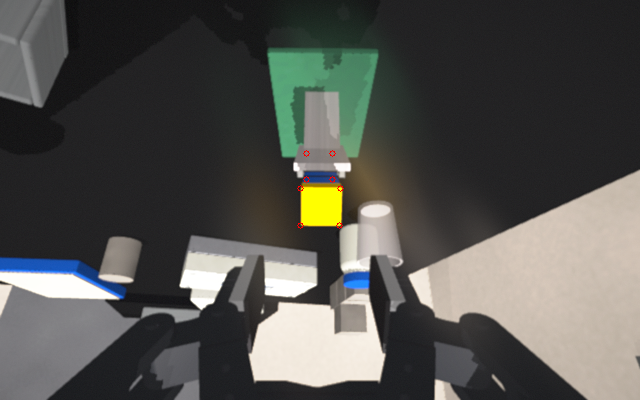

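View pics/l.png

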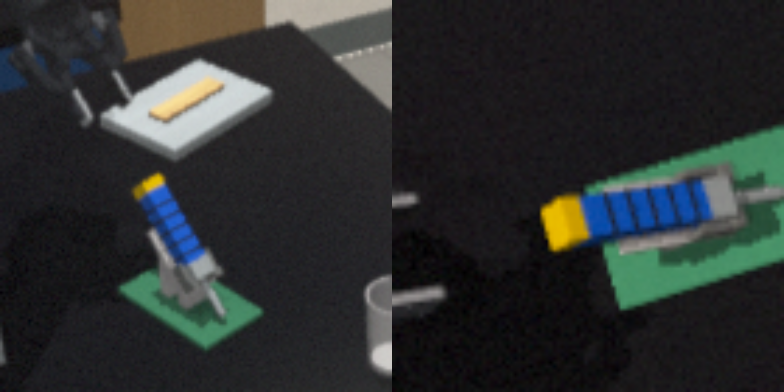

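Wrist view: the butt (yellow, rows 188–226, columns 300–341) sits right on the predicted corners. Moving in and gripping.

move_arm --motion '[{"x": 0,"y": 1.3,"z": 0.15,"ax": 0,"ay": 0,"az": 0,"claw": -0.1},{"x": 0,"y": 1.6,"z": 0.15,"ax": 0,"ay": 0,"az": 0,"claw": -0.1},{"x": 0,"y": 1.6,"z": 0.15,"ax": 0,"ay": 0,"az": 0,"claw": -0.1},{"x": 0,"y": 1.6,"z": 0.15,"ax": 0,"ay": 0,"az": 0,"claw": -0.1},{"x": 0,"y": 1.6,"z": 0.1,"ax": 0,"ay": 0,"az": 0,"claw": -0.1},{"x": 0,"y": 1.6,"z": 0,"ax": 0,"ay": 0,"az": 0,"claw": -0.1},{"x": 0,"y": 1.3,"z": 0,"ax": 0,"ay": 0,"az": 0,"claw": -0.1},{"x": 0,"y": 0.7,"z": 0,"ax": 0,"ay": 0,"az": 0,"claw": -0.1}]'

```text
time_s: 16.15
position: [0.5307, 0.2824, 0.1246]
eef_rot: [-134.9, -0.1, 17.7]
wrist_force: [0.3, -0.6, -0.0]
grip_width: 0.546
```

Run:
```python
from h import *
from bench import robot
o=robot.get_obs();st(o)
plan(o,ret(.04),RT,1)
f=robot.grab_frame("wrist");np.savez(f"pics/n_wrist.npz",**f);cv2.imwrite("pics/n_wrist.png",f["color"])
```

```text
t 16.15 [0.5307 0.2824 0.1246] [-1.349e+02 -1.000e-01  1.770e+01] q [ 39.2  45.6   2.3  66.7 -41.1 119.1] F [ 0.3 -0.6 -0. ] M [0.63 0.18 0.02] g 0.546
dist cm 0.32 turn deg 0.2 turn/row [-0.002  -0.0027 -0.0001]
row0 [ 0.03 -0.11  0.3 ]
```

View pics/n_wrist.png

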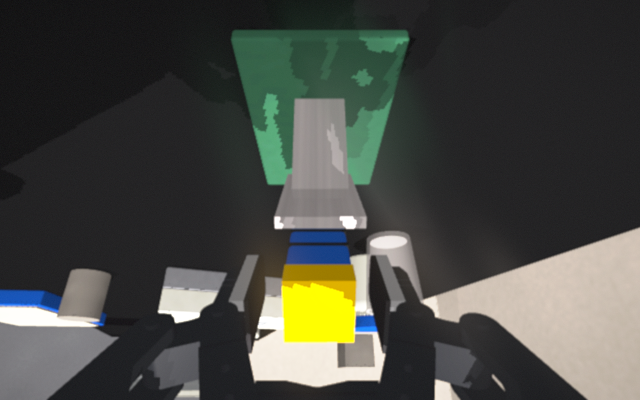

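move_arm --motion '[{"x": 0,"y": 0,"z": 0.2,"ax": 0,"ay": 0,"az": 0,"claw": -0.1},{"x": 0,"y": 0,"z": 0.2,"ax": 0,"ay": 0,"az": 0,"claw": -0.1},{"x": 0,"y": 0,"z": 0,"ax": 0,"ay": 0,"az": 0,"claw": 0.2},{"x": 0,"y": 0,"z": 0,"ax": 0,"ay": 0,"az": 0,"claw": 1},{"x": 0,"y": 0,"z": 0,"ax": 0,"ay": 0,"az": 0,"claw": 1},{"x": 0,"y": 0,"z": 0,"ax": 0,"ay": 0,"az": 0,"claw": 1},{"x": 0,"y": 0,"z": 0,"ax": 0,"ay": 0,"az": 0,"claw": 1},{"x": 0,"y": 0,"z": 0,"ax": 0,"ay": 0,"az": 0,"claw": 1}]'

```text
time_s: 17.2
position: [0.5297, 0.2871, 0.122]
eef_rot: [-134.9, -0.1, 17.8]
wrist_force: [-1.6, 4.5, 3.2]
grip_width: 0.293
```

Run:
```python
from h import *
from bench import robot
o=robot.get_obs();st(o)
plan(o,ret(.04),RT,1)
print("F tool",R.from_euler('xyz',o["eef_rot"],degrees=True).inv().apply(o["wrist_force"]).round(1))
f=robot.grab_frame("wrist");np.savez(f"pics/o_wrist.npz",**f);cv2.imwrite("pics/o_wrist.png",f["color"])
```

```text
t 17.20 [0.5297 0.2871 0.122 ] [-1.349e+02 -1.000e-01  1.780e+01] q [ 39.6  46.    2.7  66.9 -41.  119.4] F [-1.6  4.5  3.2] M [ 0.88  0.49 -0.13] g 0.293
dist cm 0.23 turn deg 0.2 turn/row [-0.0023 -0.0015  0.0015]
row0 [-0.01  0.05 -0.23]
F tool [-0.1 -5.6  1.1]
```

View pics/o_wrist.png

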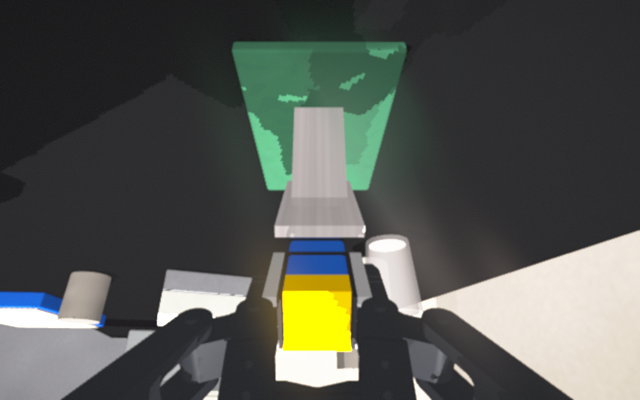

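move_arm --motion '[{"x": 0,"y": -0.6,"z": -0.1,"ax": 0,"ay": 0,"az": 0,"claw": 1},{"x": 0,"y": -1.5,"z": -0.2,"ax": 0,"ay": 0,"az": 0,"claw": 1},{"x": 0,"y": -2,"z": -0.3,"ax": 0,"ay": 0,"az": 0,"claw": 1},{"x": 0,"y": -2.5,"z": -0.3,"ax": 0,"ay": 0,"az": 0,"claw": 1},{"x": 0,"y": -2.5,"z": -0.4,"ax": 0,"ay": 0,"az": 0,"claw": 1},{"x": 0,"y": -2.5,"z": -0.5,"ax": 0,"ay": 0,"az": 0,"claw": 1},{"x": 0,"y": -2,"z": -0.5,"ax": 0,"ay": 0,"az": 0,"claw": 1},{"x": 0,"y": -1.5,"z": -0.5,"ax": 0,"ay": 0,"az": 0,"claw": 1}]'

```text
time_s: 18.25
position: [0.5027, 0.3694, 0.2486]
eef_rot: [-134.9, -0.0, 17.8]
wrist_force: [0.5, 0.1, -3.5]
grip_width: 0.293
```

Run:
```python
from h import *
from bench import robot
o=robot.get_obs();st(o)
p=np.array(o["position"]);RD=down(DY)
print("stage A: rotate+rise in place-ish"); plan(o,np.array([.5465,.05,.30]),RD,16)
for n in("side","top"):
    f=robot.grab_frame(n);np.savez(f"pics/q_{n}.npz",**f)
f=ld("q_side");g=ld("q_top")
a=cv2.resize(f["color"][60:200,220:360],None,fx=2.8,fy=2.8);b=cv2.resize(g["color"][130:230,150:250],None,fx=3.92,fy=3.92)
cv2.imwrite("pics/q.png",np.hstack([a,b]))
```

```text
t 18.25 [0.5027 0.3694 0.2486] [-134.9   -0.    17.8] q [ 46.1  46.1  22.   91.2 -38.4 127.3] F [ 0.5  0.1 -3.5] M [ 1.14  0.32 -0.  ] g 0.293
stage A: rotate+rise in place-ish
dist cm 32.64 turn deg 50.0 turn/row [0.0484 0.0232 0.0096]
row0 [-0.35  1.17 -1.63]
row1 [-0.3   1.1  -1.69]
row2 [-0.25  1.02 -1.75]
row3 [-0.2   0.93 -1.8 ]
row4 [-0.15  0.85 -1.85]
row5 [-0.1   0.76 -1.89]
row6 [-0.04  0.66 -1.93]
row7 [ 0.01  0.57 -1.96]
row8 [ 0.06  0.47 -1.98]
row9 [ 0.11  0.38 -2.  ]
row10 [ 0.16  0.28 -2.01]
row11 [ 0.21  0.18 -2.02]
row12 [ 0.25  0.08 -2.02]
row13 [ 0.3  -0.02 -2.02]
row14 [ 0.35 -0.12 -2.01]
row15 [ 0.39 -0.22 -1.99]
```

View pics/q.png

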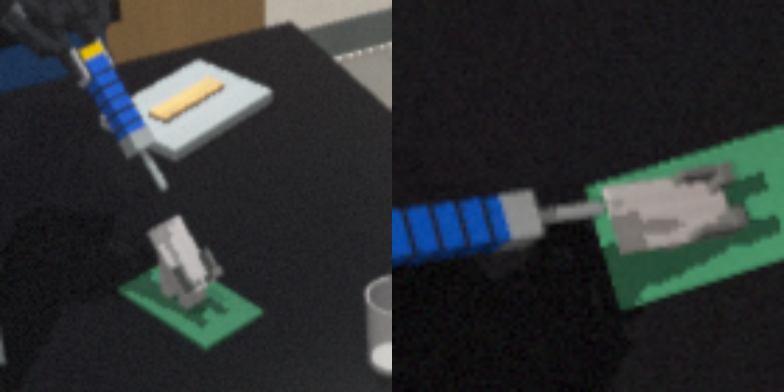

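Run:
```python
from h import *
from bench import robot
o=robot.get_obs();plan(o,np.array([.505,.30,.32]),down(DY),8)
```

```text
dist cm 9.94 turn deg 49.9 turn/row [0.0965 0.0464 0.0196]
row0 [-0.24 -0.03 -1.22]
row1 [-0.19 -0.15 -1.22]
row2 [-0.14 -0.26 -1.21]
row3 [-0.09 -0.38 -1.18]
row4 [-0.04 -0.49 -1.14]
row5 [ 0.   -0.59 -1.09]
row6 [ 0.04 -0.7  -1.03]
row7 [ 0.07 -0.79 -0.95]
```

move_arm --motion '[{"x": -0.2,"y": 0,"z": -1.2,"ax": 0.0965,"ay": 0.0464,"az": 0.0196,"claw": 1},{"x": -0.2,"y": -0.15,"z": -1.2,"ax": 0.0965,"ay": 0.0464,"az": 0.0196,"claw": 1},{"x": -0.15,"y": -0.25,"z": -1.2,"ax": 0.0965,"ay": 0.0464,"az": 0.0196,"claw": 1},{"x": -0.1,"y": -0.4,"z": -1.2,"ax": 0.0965,"ay": 0.0464,"az": 0.0196,"claw": 1},{"x": 0,"y": -0.5,"z": -1.15,"ax": 0.0965,"ay": 0.0464,"az": 0.0196,"claw": 1},{"x": 0,"y": -0.6,"z": -1.1,"ax": 0.0965,"ay": 0.0464,"az": 0.0196,"claw": 1},{"x": 0.05,"y": -0.7,"z": -1.0,"ax": 0.0965,"ay": 0.0464,"az": 0.0196,"claw": 1},{"x": 0.05,"y": -0.8,"z": -0.95,"ax": 0.0965,"ay": 0.0464,"az": 0.0196,"claw": 1}]'

```text
time_s: 19.35
position: [0.5049, 0.2983, 0.3184]
eef_rot: [-90.0, 0.2, -4.9]
wrist_force: [-0.2, -0.8, -2.0]
grip_width: 0.293
```

Run:
```python
from h import *
from bench import robot
o=robot.get_obs();st(o);plan(o,np.array([.499,-.245,.28]),down(DY),16)
```

```text
t 19.35 [0.5049 0.2983 0.3184] [-90.    0.2  -4.9] q [2.330e+01 2.080e+01 2.700e+00 7.210e+01 1.000e-01 1.182e+02] F [-0.2 -0.8 -2. ] M [-0.07  0.02 -0.01] g 0.293
dist cm 54.47 turn deg 0.2 turn/row [ 0.     -0.0002 -0.0002]
row0 [ 0.25  0.24 -3.39]
row1 [ 0.25  0.24 -3.39]
row2 [ 0.25  0.24 -3.39]
row3 [ 0.25  0.24 -3.39]
row4 [ 0.25  0.24 -3.39]
row5 [ 0.25  0.24 -3.39]
row6 [ 0.25  0.24 -3.39]
row7 [ 0.25  0.24 -3.39]
row8 [ 0.25  0.24 -3.39]
row9 [ 0.25  0.24 -3.39]
row10 [ 0.25  0.24 -3.39]
row11 [ 0.24  0.24 -3.39]
row12 [ 0.24  0.24 -3.39]
row13 [ 0.24  0.24 -3.39]
row14 [ 0.24  0.24 -3.39]
row15 [ 0.24  0.24 -3.39]
```

move_arm --motion '[{"x": 0.25,"y": 0.1,"z": -3.4,"ax": 0,"ay": 0,"az": 0,"claw": 1},{"x": 0.25,"y": 0.1,"z": -3.4,"ax": 0,"ay": 0,"az": 0,"claw": 1},{"x": 0.25,"y": 0.2,"z": -3.4,"ax": 0,"ay": 0,"az": 0,"claw": 1},{"x": 0.25,"y": 0.2,"z": -3.4,"ax": 0,"ay": 0,"az": 0,"claw": 1},{"x": 0.25,"y": 0.2,"z": -3.4,"ax": 0,"ay": 0,"az": 0,"claw": 1},{"x": 0.25,"y": 0.2,"z": -3.4,"ax": 0,"ay": 0,"az": 0,"claw": 1},{"x": 0.25,"y": 0.2,"z": -3.4,"ax": 0,"ay": 0,"az": 0,"claw": 1},{"x": 0.25,"y": 0.2,"z": -3.4,"ax": 0,"ay": 0,"az": 0,"claw": 1}]'

```text
time_s: 20.35
position: [0.5015, 0.0251, 0.3044]
eef_rot: [-90.2, 0.2, -4.8]
wrist_force: [0.7, -0.1, -3.0]
grip_width: 0.29
```

move_arm --motion '[{"x": 0.25,"y": 0.3,"z": -3.4,"ax": 0,"ay": 0,"az": 0,"claw": 1},{"x": 0.25,"y": 0.3,"z": -3.4,"ax": 0,"ay": 0,"az": 0,"claw": 1},{"x": 0.25,"y": 0.3,"z": -3.4,"ax": 0,"ay": 0,"az": 0,"claw": 1},{"x": 0.25,"y": 0.3,"z": -3.4,"ax": 0,"ay": 0,"az": 0,"claw": 1},{"x": 0.25,"y": 0.3,"z": -3.4,"ax": 0,"ay": 0,"az": 0,"claw": 1},{"x": 0.25,"y": 0.3,"z": -3.4,"ax": 0,"ay": 0,"az": 0,"claw": 1},{"x": 0.25,"y": 0.3,"z": -3.4,"ax": 0,"ay": 0,"az": 0,"claw": 1},{"x": 0.25,"y": 0.3,"z": -3.3,"ax": 0,"ay": 0,"az": 0,"claw": 1}]'

```text
time_s: 21.35
position: [0.4988, -0.2462, 0.2806]
eef_rot: [-90.1, 0.2, -4.8]
wrist_force: [0.5, 0.6, -2.5]
grip_width: 0.293
```

Run:
```python
from h import *
from bench import robot
o=robot.get_obs();st(o);plan(o,np.array([.499,-.2477,.24]),down(DY),8)
for n in("side","top","wrist"):
    f=robot.grab_frame(n);np.savez(f"pics/r_{n}.npz",**f)
cv2.imwrite("pics/r_wrist.png",ld("r_wrist")["color"])
f=ld("r_side");g=ld("r_top")
a=cv2.resize(f["color"][130:310,280:460],None,fx=2.2,fy=2.2,interpolation=2);b=cv2.resize(g["color"][120:250,360:490],None,fx=3.046,fy=3.046)
cv2.imwrite("pics/r.png",np.hstack([a,b]))
Rt=R.from_euler('xyz',o["eef_rot"],degrees=True)
for y in(-.02,.1,.15):print("pred side",(proj(f,o["position"]+Rt.apply([0,y,0]))-[280,130])*2.2,"wrist",proj(ld("r_wrist"),o["position"]+Rt.apply([0,y,0])))
```

```text
t 21.35 [ 0.4988 -0.2462  0.2806] [-90.1   0.2  -4.8] q [-33.8  18.3  -6.3  65.5  -0.2  61. ] F [ 0.5  0.6 -2.5] M [ 0.   -0.03  0.  ] g 0.293
dist cm 4.06 turn deg 0.3 turn/row [ 0.0002 -0.0002 -0.0005]
row0 [ 0.01  0.51 -0.02]
row1 [ 0.01  0.51 -0.02]
row2 [ 0.01  0.51 -0.02]
row3 [ 0.01  0.51 -0.02]
row4 [ 0.01  0.51 -0.02]
row5 [ 0.01  0.51 -0.02]
row6 [ 0.    0.51 -0.02]
row7 [ 0.    0.51 -0.02]
pred side [171.18867493 128.89362171] wrist [317.40211085 316.84727864]
pred side [164.87966294 216.96684575] wrist [317.18346945 206.17613117]
pred side [162.50759259 250.08072858] wrist [317.14329015 185.83830732]
```

View pics/r.png

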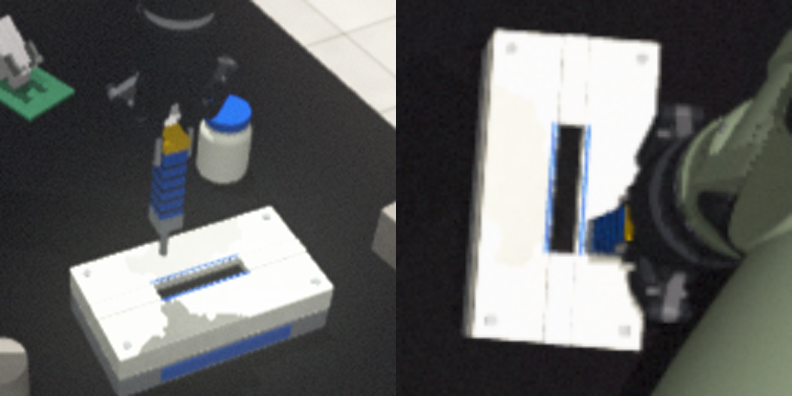

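View pics/r_wrist.png

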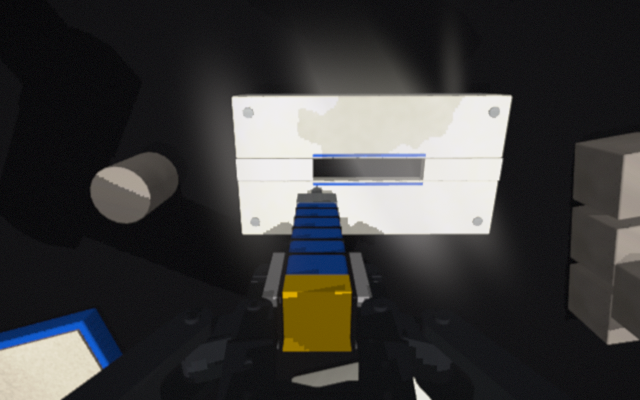

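Run:
```python
from h import *
f=ld("r_side");w=ld("r_wrist")
crop(f,330,215,380,255,12,"rs");crop(w,290,170,345,205,10,"rw")
a=cv2.imread("pics/rs.png");b=cv2.imread("pics/rw.png");print(a.shape,b.shape)
cv2.imwrite("pics/rsw.png",cv2.resize(np.hstack([a[:350],b]),None,fx=.69,fy=.69))
```

```text
(480, 600, 3) (350, 550, 3)
```

View pics/rsw.png

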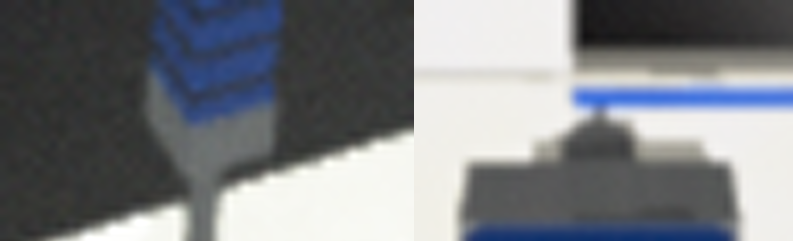

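Run:
```python
from h import *
f=ld("r_side");w=ld("r_wrist");p=np.array([.4988,-.2462,.2806]);Rt=R.from_euler('xyz',[-90.1,.2,-4.8],degrees=True)
for uw in((317,187),(317,188.5)):
  for us in((354,244.5),(354,246)):
    q,e=tri(f,us,w,uw);print(uw,us,q.round(4),e.round(4),"tool",Rt.inv().apply(q-p).round(4))
```

```text
(317, 187) (354, 244.5) [ 0.4978 -0.2477  0.1292] 0.0001 tool [-0.0003  0.1514 -0.0013]
(317, 187) (354, 246) [ 0.4976 -0.2488  0.1252] 0.0004 tool [-0.0005  0.1554 -0.0024]
(317, 188.5) (354, 244.5) [ 0.4975 -0.2486  0.1302] 0.0006 tool [-0.0005  0.1504 -0.0022]
(317, 188.5) (354, 246) [ 0.4973 -0.2497  0.1263] 0.0009 tool [-0.0007  0.1543 -0.0033]
```

move_arm --motion '[{"x": 0.1,"y": 0.8,"z": 0,"ax": 0,"ay": 0,"az": 0,"claw": 1},{"x": 0,"y": 1,"z": 0,"ax": 0,"ay": 0,"az": 0,"claw": 1},{"x": 0,"y": 1,"z": 0,"ax": 0,"ay": 0,"az": 0,"claw": 1},{"x": 0,"y": 1,"z": 0,"ax": 0,"ay": 0,"az": 0,"claw": 1},{"x": 0,"y": 1,"z": 0,"ax": 0,"ay": 0,"az": 0,"claw": 1},{"x": 0,"y": 0.7,"z": 0,"ax": 0,"ay": 0,"az": 0,"claw": 1},{"x": 0,"y": 0.3,"z": 0,"ax": 0,"ay": 0,"az": 0,"claw": 1},{"x": 0,"y": 0,"z": 0,"ax": 0,"ay": 0,"az": 0,"claw": 1}]'

```text
time_s: 22.5
position: [0.5011, -0.245, 0.2239]
eef_rot: [-90.1, 0.1, -4.7]
wrist_force: [0.3, 0.2, -2.5]
grip_width: 0.286
```

Run:
```python
from h import *
from bench import robot
o=robot.get_obs();st(o)
for n in("side","wrist"):
    f=robot.grab_frame(n);np.savez(f"pics/s_{n}.npz",**f)
a=cv2.resize(ld("s_side")["color"][200:290,320:440],None,fx=3.3,fy=3.3,interpolation=2);b=cv2.resize(ld("s_wrist")["color"][100:240,225:412],None,fx=2.12,fy=2.12)
cv2.imwrite("pics/s.png",np.hstack([a[:296],b[:296]]))
```

```text
t 22.50 [ 0.5011 -0.245   0.2239] [-90.1   0.1  -4.7] q [-33.6  20.4 -11.8  57.8  -0.1  61.2] F [ 0.3  0.2 -2.5] M [ 0.09 -0.02  0.05] g 0.286
```

View pics/s.png

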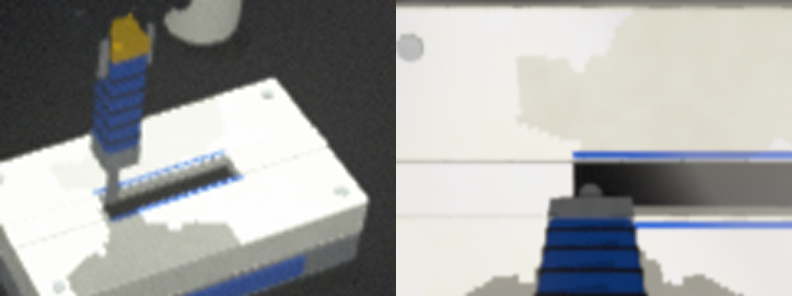

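move_arm --motion '[{"x": -0.1,"y": 0.4,"z": -0.1,"ax": 0,"ay": 0,"az": 0,"claw": 1},{"x": 0,"y": 0.4,"z": 0,"ax": 0,"ay": 0,"az": 0,"claw": 1},{"x": 0,"y": 0.3,"z": 0,"ax": 0,"ay": 0,"az": 0,"claw": 1},{"x": 0,"y": 0.3,"z": 0,"ax": 0,"ay": 0,"az": 0,"claw": 1},{"x": 0,"y": 0.3,"z": 0,"ax": 0,"ay": 0,"az": 0,"claw": 1},{"x": 0,"y": 0.3,"z": 0,"ax": 0,"ay": 0,"az": 0,"claw": 1},{"x": 0,"y": 0,"z": 0,"ax": 0,"ay": 0,"az": 0,"claw": 1},{"x": 0,"y": 0,"z": 0,"ax": 0,"ay": 0,"az": 0,"claw": 1}]'

```text
time_s: 23.6
position: [0.5, -0.246, 0.2042]
eef_rot: [-90.1, 0.1, -4.7]
wrist_force: [-0.5, 0.2, 0.1]
grip_width: 0.294
```

```bash
cat > chk.py <<'E'
from h import *
from bench import robot
import sys
F=[];T=[];P=[]
for i in range(4):
    o=robot.get_obs();F.append(o["wrist_force"]);T.append(o["torque"]);P.append(o["position"]);f=robot.grab_frame("side")
Rt=R.from_euler('xyz',o["eef_rot"],degrees=True)
F=np.array(F);P=np.array(P).mean(0);tip=P+Rt.apply([0,.151,-.001])
cx=np.array([np.cos(np.radians(DY)),np.sin(np.radians(DY)),0])
cy=np.array([-cx[1],cx[0],0])
print("t",o["time_s"],"TCP",P.round(4),o["eef_rot"].round(1),"tip in drive x,y,z mm",(np.array([(tip-DRV)@cx,(tip-DRV)@cy,tip[2]])*1000).round(1))
print("F tool",Rt.inv().apply(F.mean(0)).round(2),"sd",F.std(0).round(2),"M",Rt.inv().apply(np.mean(T,0)).round(3))
np.savez("pics/chk.npz",**f)
E
python3 chk.py
```

```text
t 23.75 TCP [ 0.5    -0.246   0.2042] [-90.1   0.1  -4.7] tip in drive x,y,z mm [-47.    0.5  53.2]
F tool [-0.32  0.03  0.4 ] sd [0.17 0.27 0.19] M [0.063 0.003 0.227]
```

move_arm --motion '[{"x": 0.1,"y": 0,"z": 0,"ax": 0,"ay": 0,"az": 0,"claw": 1},{"x": 0.1,"y": 0,"z": 0,"ax": 0,"ay": 0,"az": 0,"claw": 1},{"x": 0.1,"y": 0,"z": 0,"ax": 0,"ay": 0,"az": 0,"claw": 1},{"x": 0.1,"y": 0,"z": 0,"ax": 0,"ay": 0,"az": 0,"claw": 1},{"x": 0.1,"y": 0,"z": 0,"ax": 0,"ay": 0,"az": 0,"claw": 1},{"x": 0.1,"y": 0,"z": 0,"ax": 0,"ay": 0,"az": 0,"claw": 1},{"x": 0.1,"y": 0,"z": 0,"ax": 0,"ay": 0,"az": 0,"claw": 1},{"x": 0.1,"y": 0,"z": 0,"ax": 0,"ay": 0,"az": 0,"claw": 1}]'

```text
time_s: 24.8
position: [0.5081, -0.2466, 0.204]
eef_rot: [-90.1, 0.1, -4.7]
wrist_force: [-1.9, 0.3, -0.1]
grip_width: 0.292
```

```bash
python3 chk.py
```

```text
t 24.95 TCP [ 0.5082 -0.2466  0.204 ] [-90.1   0.   -4.7] tip in drive x,y,z mm [-38.7   0.6  53. ]
F tool [-1.16 -0.06  0.14] sd [0.46 0.66 0.36] M [0.002 0.021 0.377]
```

move_arm --motion '[{"x": 0.1,"y": 0,"z": 0,"ax": 0,"ay": 0,"az": 0,"claw": 1},{"x": 0.1,"y": 0,"z": 0,"ax": 0,"ay": 0,"az": 0,"claw": 1},{"x": 0.1,"y": 0,"z": 0,"ax": 0,"ay": 0,"az": 0,"claw": 1},{"x": 0.1,"y": 0,"z": 0,"ax": 0,"ay": 0,"az": 0,"claw": 1},{"x": 0.1,"y": 0,"z": 0,"ax": 0,"ay": 0,"az": 0,"claw": 1},{"x": 0.1,"y": 0,"z": 0,"ax": 0,"ay": 0,"az": 0,"claw": 1},{"x": 0.1,"y": 0,"z": 0,"ax": 0,"ay": 0,"az": 0,"claw": 1},{"x": 0.1,"y": 0,"z": 0,"ax": 0,"ay": 0,"az": 0,"claw": 1}]'

```text
time_s: 26.0
position: [0.5161, -0.2473, 0.204]
eef_rot: [-90.1, 0.1, -4.7]
wrist_force: [-0.9, -0.1, 0.0]
grip_width: 0.291
```

```bash
python3 chk.py
```

```text
t 26.15 TCP [ 0.5162 -0.2473  0.204 ] [-90.1   0.   -4.7] tip in drive x,y,z mm [-30.6   0.6  53. ]
F tool [-0.79  0.45  0.21] sd [0.43 0.35 0.42] M [0.006 0.008 0.37 ]
```

move_arm --motion '[{"x": 0.1,"y": 0,"z": 0,"ax": 0,"ay": 0,"az": 0,"claw": 1},{"x": 0.1,"y": 0,"z": 0,"ax": 0,"ay": 0,"az": 0,"claw": 1},{"x": 0.1,"y": 0,"z": 0,"ax": 0,"ay": 0,"az": 0,"claw": 1},{"x": 0.1,"y": 0,"z": 0,"ax": 0,"ay": 0,"az": 0,"claw": 1},{"x": 0.1,"y": 0,"z": 0,"ax": 0,"ay": 0,"az": 0,"claw": 1},{"x": 0.1,"y": 0,"z": 0,"ax": 0,"ay": 0,"az": 0,"claw": 1},{"x": 0.1,"y": 0,"z": 0,"ax": 0,"ay": 0,"az": 0,"claw": 1},{"x": 0.1,"y": 0,"z": 0,"ax": 0,"ay": 0,"az": 0,"claw": 1}]'

```text
time_s: 27.2
position: [0.524, -0.248, 0.204]
eef_rot: [-90.1, 0.1, -4.7]
wrist_force: [-2.5, 0.4, -0.7]
grip_width: 0.29
```

```bash
python3 chk.py
```

```text
t 27.35 TCP [ 0.5242 -0.248   0.204 ] [-90.1   0.   -4.7] tip in drive x,y,z mm [-22.6   0.6  53. ]
F tool [-1.57  0.2  -0.25] sd [0.57 0.33 0.35] M [-0.006  0.009  0.352]
```

move_arm --motion '[{"x": 0.1,"y": 0,"z": 0,"ax": 0,"ay": 0,"az": 0,"claw": 1},{"x": 0.1,"y": 0,"z": 0,"ax": 0,"ay": 0,"az": 0,"claw": 1},{"x": 0.1,"y": 0,"z": 0,"ax": 0,"ay": 0,"az": 0,"claw": 1},{"x": 0.1,"y": 0,"z": 0,"ax": 0,"ay": 0,"az": 0,"claw": 1},{"x": 0.1,"y": 0,"z": 0,"ax": 0,"ay": 0,"az": 0,"claw": 1},{"x": 0.1,"y": 0,"z": 0,"ax": 0,"ay": 0,"az": 0,"claw": 1},{"x": 0.1,"y": 0,"z": 0,"ax": 0,"ay": 0,"az": 0,"claw": 1},{"x": 0.1,"y": 0,"z": 0,"ax": 0,"ay": 0,"az": 0,"claw": 1}]'

```text
time_s: 28.4
position: [0.532, -0.2486, 0.204]
eef_rot: [-90.1, 0.1, -4.7]
wrist_force: [-1.6, 1.0, 0.6]
grip_width: 0.289
```

```bash
python3 chk.py
```

```text
t 28.55 TCP [ 0.5322 -0.2486  0.204 ] [-90.1   0.   -4.7] tip in drive x,y,z mm [-14.6   0.6  53. ]
F tool [-1.47 -0.28  0.22] sd [0.43 0.54 0.57] M [0.009 0.011 0.373]
```

move_arm --motion '[{"x": 0.1,"y": 0,"z": 0,"ax": 0,"ay": 0,"az": 0,"claw": 1},{"x": 0.1,"y": 0,"z": 0,"ax": 0,"ay": 0,"az": 0,"claw": 1},{"x": 0.1,"y": 0,"z": 0,"ax": 0,"ay": 0,"az": 0,"claw": 1},{"x": 0.1,"y": 0,"z": 0,"ax": 0,"ay": 0,"az": 0,"claw": 1},{"x": 0.1,"y": 0,"z": 0,"ax": 0,"ay": 0,"az": 0,"claw": 1},{"x": 0.1,"y": 0,"z": 0,"ax": 0,"ay": 0,"az": 0,"claw": 1},{"x": 0.1,"y": 0,"z": 0,"ax": 0,"ay": 0,"az": 0,"claw": 1},{"x": 0.1,"y": 0,"z": 0,"ax": 0,"ay": 0,"az": 0,"claw": 1}]'

```text
time_s: 29.6
position: [0.5406, -0.2494, 0.2041]
eef_rot: [-90.1, -0.0, -4.7]
wrist_force: [0.4, -0.5, -0.5]
grip_width: 0.293
```

```bash
python3 chk.py
```

```text
t 29.75 TCP [ 0.5408 -0.2494  0.2042] [-90.1  -0.   -4.7] tip in drive x,y,z mm [-5.8  0.5 53.2]
F tool [ 1.28  0.55 -0.08] sd [0.53 0.31 0.36] M [-0.007  0.002 -0.403]
```

move_arm --motion '[{"x": 0.05,"y": 0,"z": 0,"ax": 0,"ay": 0,"az": 0,"claw": 1},{"x": 0.05,"y": 0,"z": 0,"ax": 0,"ay": 0,"az": 0,"claw": 1},{"x": 0.05,"y": 0,"z": 0,"ax": 0,"ay": 0,"az": 0,"claw": 1},{"x": 0.05,"y": 0,"z": 0,"ax": 0,"ay": 0,"az": 0,"claw": 1},{"x": 0.05,"y": 0,"z": 0,"ax": 0,"ay": 0,"az": 0,"claw": 1},{"x": 0.05,"y": 0,"z": 0,"ax": 0,"ay": 0,"az": 0,"claw": 1},{"x": 0,"y": 0,"z": 0,"ax": 0,"ay": 0,"az": 0,"claw": 1},{"x": 0,"y": 0,"z": 0,"ax": 0,"ay": 0,"az": 0,"claw": 1}]'

```text
time_s: 30.8
position: [0.5426, -0.2494, 0.2037]
eef_rot: [-90.1, 0.1, -4.7]
wrist_force: [0.1, -0.7, -1.6]
grip_width: 0.288
```

```bash
python3 chk.py
```

```text
t 30.95 TCP [ 0.5426 -0.2494  0.2037] [-90.1   0.1  -4.7] tip in drive x,y,z mm [-4.4  0.6 52.7]
F tool [-0.06  1.66 -0.31] sd [0.39 0.31 0.19] M [-0.015  0.006 -0.016]
```

The force dropped from about 2.4 to 0.8 N and the lateral force went to zero, so the tip has dropped into the button near drive x ≈ -4 mm. I'll centre it and press.

move_arm --motion '[{"x": 0.1,"y": 0,"z": 0,"ax": 0,"ay": 0,"az": 0,"claw": 1},{"x": 0.1,"y": 0,"z": 0,"ax": 0,"ay": 0,"az": 0,"claw": 1},{"x": 0.08,"y": 0.1,"z": 0,"ax": 0,"ay": 0,"az": 0,"claw": 1},{"x": 0,"y": 0.2,"z": 0,"ax": 0,"ay": 0,"az": 0,"claw": 1},{"x": 0,"y": 0.2,"z": 0,"ax": 0,"ay": 0,"az": 0,"claw": 1},{"x": 0,"y": 0.2,"z": 0,"ax": 0,"ay": 0,"az": 0,"claw": 1},{"x": 0,"y": 0.1,"z": 0,"ax": 0,"ay": 0,"az": 0,"claw": 1},{"x": 0,"y": 0,"z": 0,"ax": 0,"ay": 0,"az": 0,"claw": 1}]'

```text
time_s: 32.0
position: [0.5458, -0.2498, 0.196]
eef_rot: [-90.1, 0.1, -4.7]
wrist_force: [1.0, -1.7, -0.3]
grip_width: 0.287
```

```bash
python3 chk.py
```

```text
t 32.15 TCP [ 0.5458 -0.2498  0.196 ] [-90.1   0.1  -4.7] tip in drive x,y,z mm [-1.   0.5 45. ]
F tool [0.68 0.5  0.18] sd [0.17 1.07 0.31] M [ 0.035  0.022 -0.085]
```

move_arm --motion '[{"x": 0,"y": 0.2,"z": 0,"ax": 0,"ay": 0,"az": 0,"claw": 1},{"x": 0,"y": 0.2,"z": 0,"ax": 0,"ay": 0,"az": 0,"claw": 1},{"x": 0,"y": 0.2,"z": 0,"ax": 0,"ay": 0,"az": 0,"claw": 1},{"x": 0,"y": 0.15,"z": 0,"ax": 0,"ay": 0,"az": 0,"claw": 1},{"x": 0,"y": 0,"z": 0,"ax": 0,"ay": 0,"az": 0,"claw": 1},{"x": 0,"y": 0,"z": 0,"ax": 0,"ay": 0,"az": 0,"claw": 1},{"x": 0,"y": 0,"z": 0,"ax": 0,"ay": 0,"az": 0,"claw": 1},{"x": 0,"y": 0,"z": 0,"ax": 0,"ay": 0,"az": 0,"claw": 1}]'

```text
time_s: 33.2
position: [0.5457, -0.2498, 0.1885]
eef_rot: [-90.1, 0.1, -4.7]
wrist_force: [0.4, 0.5, 0.5]
grip_width: 0.294
```

```bash
python3 chk.py
python3 - <<'E'
from h import *
crop(ld("chk"),320,180,440,290,5,"press")
E
```

```text
t 33.35 TCP [ 0.5457 -0.2498  0.1885] [-90.1   0.1  -4.7] tip in drive x,y,z mm [-1.1  0.5 37.5]
F tool [ 0.33 -0.67 -0.  ] sd [0.07 0.5  0.33] M [ 0.036  0.008 -0.11 ]
```

View pics/press.png

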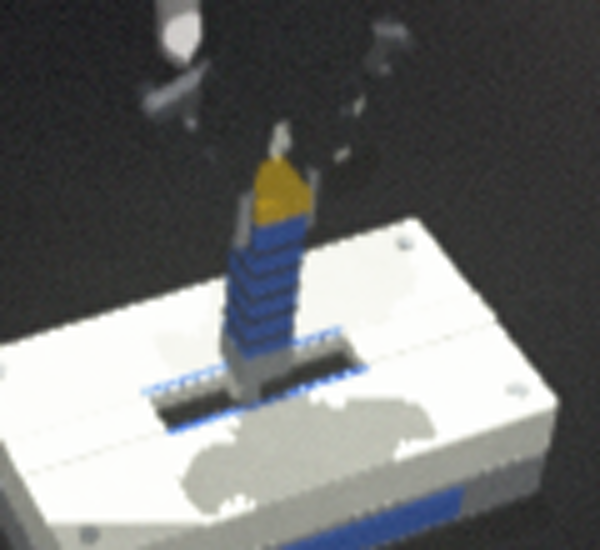

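Press force is about 3 N at this depth, which fits only the button fully down with the nose about 8 mm in. Going slightly deeper and holding.

move_arm --motion '[{"x": 0,"y": 0.15,"z": 0,"ax": 0,"ay": 0,"az": 0,"claw": 1},{"x": 0,"y": 0,"z": 0,"ax": 0,"ay": 0,"az": 0,"claw": 1},{"x": 0,"y": 0,"z": 0,"ax": 0,"ay": 0,"az": 0,"claw": 1},{"x": 0,"y": 0,"z": 0,"ax": 0,"ay": 0,"az": 0,"claw": 1},{"x": 0,"y": 0,"z": 0,"ax": 0,"ay": 0,"az": 0,"claw": 1},{"x": 0,"y": 0,"z": 0,"ax": 0,"ay": 0,"az": 0,"claw": 1},{"x": 0,"y": 0,"z": 0,"ax": 0,"ay": 0,"az": 0,"claw": 1},{"x": 0,"y": 0,"z": 0,"ax": 0,"ay": 0,"az": 0,"claw": 1}]'

```text
time_s: 34.4
position: [0.5457, -0.2498, 0.187]
eef_rot: [-90.1, 0.1, -4.7]
wrist_force: [0.5, -0.1, 1.2]
grip_width: 0.289
```

move_arm --motion '[{"x": 0,"y": 0,"z": 0,"ax": 0,"ay": 0,"az": 0,"claw": 1},{"x": 0,"y": 0,"z": 0,"ax": 0,"ay": 0,"az": 0,"claw": 1},{"x": 0,"y": 0,"z": 0,"ax": 0,"ay": 0,"az": 0,"claw": 1},{"x": 0,"y": 0,"z": 0,"ax": 0,"ay": 0,"az": 0,"claw": 1},{"x": 0,"y": 0,"z": 0,"ax": 0,"ay": 0,"az": 0,"claw": 1},{"x": 0,"y": 0,"z": 0,"ax": 0,"ay": 0,"az": 0,"claw": 1},{"x": 0,"y": -0.5,"z": 0,"ax": 0,"ay": 0,"az": 0,"claw": 1},{"x": 0,"y": -1,"z": 0,"ax": 0,"ay": 0,"az": 0,"claw": 1}]'

```text
time_s: 35.4
position: [0.5451, -0.2495, 0.2019]
eef_rot: [-90.1, 0.2, -4.7]
wrist_force: [0.4, -0.2, -1.5]
grip_width: 0.29
```

move_arm --motion '[{"x": 0,"y": -1,"z": 0,"ax": 0,"ay": 0,"az": 0,"claw": 1},{"x": 0,"y": -1.5,"z": 0,"ax": 0,"ay": 0,"az": 0,"claw": 1},{"x": 0,"y": -2,"z": 0,"ax": 0,"ay": 0,"az": 0,"claw": 1},{"x": 0,"y": -2,"z": 0,"ax": 0,"ay": 0,"az": 0,"claw": 1},{"x": 0,"y": -2,"z": 0,"ax": 0,"ay": 0,"az": 0,"claw": 1},{"x": 0,"y": -2,"z": 0,"ax": 0,"ay": 0,"az": 0,"claw": 1},{"x": 0,"y": -1,"z": 0,"ax": 0,"ay": 0,"az": 0,"claw": 1},{"x": 0,"y": -0.5,"z": 0,"ax": 0,"ay": 0,"az": 0,"claw": 1}]'

```text
time_s: 36.4
position: [0.5459, -0.2496, 0.3225]
eef_rot: [-90.1, 0.1, -4.7]
wrist_force: [0.9, 0.8, -2.7]
grip_width: 0.291
```

Run:
```python
from h import *
from bench import robot
o=robot.get_obs();st(o)
for n in("side","wrist"):
    f=robot.grab_frame(n);np.savez(f"pics/u_{n}.npz",**f)
a=cv2.resize(ld("u_side")["color"][170:290,320:440],None,fx=3.3,fy=3.3,interpolation=2);b=cv2.resize(ld("u_wrist")["color"][100:287,225:412],None,fx=2.12,fy=2.12)
cv2.imwrite("pics/u.png",np.hstack([a,b]))
plan(o,np.array([.505,.30,.32]),down(DY),16)
```

```text
t 36.40 [ 0.5459 -0.2496  0.3225] [-90.1   0.1  -4.7] q [-31.6  22.2   5.4  73.2  -0.1  63.2] F [ 0.9  0.8 -2.7] M [ 0.   -0.07  0.03] g 0.291
dist cm 55.11 turn deg 0.1 turn/row [ 0.0001 -0.     -0.0001]
row0 [-0.54  0.01  3.4 ]
row1 [-0.54  0.01  3.4 ]
row2 [-0.54  0.01  3.4 ]
row3 [-0.54  0.01  3.4 ]
row4 [-0.54  0.01  3.4 ]
row5 [-0.54  0.01  3.4 ]
row6 [-0.54  0.01  3.4 ]
row7 [-0.54  0.01  3.4 ]
row8 [-0.54  0.01  3.4 ]
row9 [-0.54  0.01  3.4 ]
row10 [-0.54  0.01  3.4 ]
row11 [-0.54  0.01  3.4 ]
row12 [-0.54  0.01  3.4 ]
row13 [-0.54  0.01  3.4 ]
row14 [-0.54  0.02  3.4 ]
row15 [-0.54  0.02  3.4 ]
```

View pics/u.png

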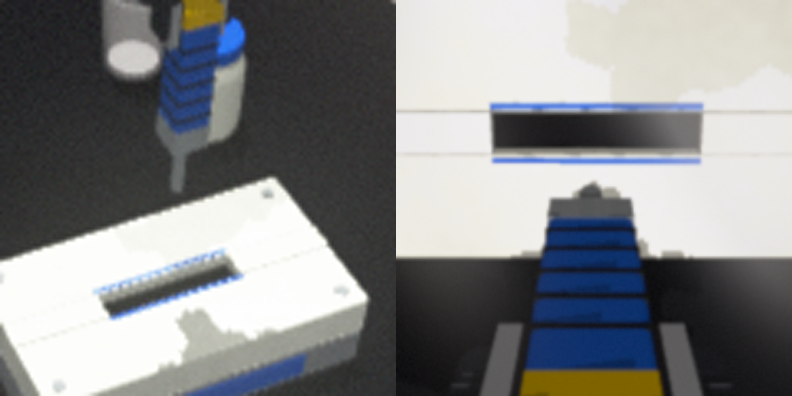

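move_arm --motion '[{"x": -0.55,"y": 0,"z": 3.4,"ax": 0,"ay": 0,"az": 0,"claw": 1},{"x": -0.55,"y": 0,"z": 3.4,"ax": 0,"ay": 0,"az": 0,"claw": 1},{"x": -0.55,"y": 0,"z": 3.4,"ax": 0,"ay": 0,"az": 0,"claw": 1},{"x": -0.55,"y": 0,"z": 3.4,"ax": 0,"ay": 0,"az": 0,"claw": 1},{"x": -0.55,"y": 0,"z": 3.4,"ax": 0,"ay": 0,"az": 0,"claw": 1},{"x": -0.55,"y": 0,"z": 3.4,"ax": 0,"ay": 0,"az": 0,"claw": 1},{"x": -0.55,"y": 0,"z": 3.4,"ax": 0,"ay": 0,"az": 0,"claw": 1},{"x": -0.55,"y": 0,"z": 3.4,"ax": 0,"ay": 0,"az": 0,"claw": 1}]'

```text
time_s: 37.5
position: [0.5238, 0.0263, 0.3207]
eef_rot: [-90.1, 0.2, -4.7]
wrist_force: [0.4, 0.2, -2.3]
grip_width: 0.295
```

move_arm --motion '[{"x": -0.55,"y": 0,"z": 3.4,"ax": 0,"ay": 0,"az": 0,"claw": 1},{"x": -0.55,"y": 0,"z": 3.4,"ax": 0,"ay": 0,"az": 0,"claw": 1},{"x": -0.55,"y": 0,"z": 3.4,"ax": 0,"ay": 0,"az": 0,"claw": 1},{"x": -0.55,"y": 0,"z": 3.4,"ax": 0,"ay": 0,"az": 0,"claw": 1},{"x": -0.55,"y": 0,"z": 3.4,"ax": 0,"ay": 0,"az": 0,"claw": 1},{"x": -0.55,"y": 0,"z": 3.4,"ax": 0,"ay": 0,"az": 0,"claw": 1},{"x": -0.55,"y": 0,"z": 3.4,"ax": 0,"ay": 0,"az": 0,"claw": 1},{"x": -0.5,"y": 0,"z": 3.4,"ax": 0,"ay": 0,"az": 0,"claw": 1}]'

```text
time_s: 38.5
position: [0.5029, 0.3007, 0.3202]
eef_rot: [-90.1, 0.2, -4.7]
wrist_force: [-0.2, 0.3, -2.7]
grip_width: 0.294
```

Run:
```python
from h import *
from bench import robot
o=robot.get_obs();st(o)
plan(o,np.array([.5027,.3694,.2486]),RT,8)
```

```text
t 38.50 [0.5029 0.3007 0.3202] [-90.1   0.2  -4.7] q [ 2.370e+01  2.080e+01  3.000e+00  7.240e+01 -1.000e-01  1.184e+02] F [-0.2  0.3 -2.7] M [-0.   -0.08 -0.05] g 0.294
dist cm 9.92 turn deg 50.0 turn/row [-0.0966 -0.0464 -0.0197]
row0 [-0.07  0.89  0.86]
row1 [-0.05  0.81  0.94]
row2 [-0.02  0.71  1.02]
row3 [0.02 0.61 1.08]
row4 [0.06 0.5  1.13]
row5 [0.11 0.39 1.17]
row6 [0.15 0.28 1.2 ]
row7 [0.21 0.17 1.21]
```

move_arm --motion '[{"x": -0.05,"y": 0.8,"z": 0.85,"ax": -0.0966,"ay": -0.0464,"az": -0.0197,"claw": 1},{"x": -0.05,"y": 0.8,"z": 0.95,"ax": -0.0966,"ay": -0.0464,"az": -0.0197,"claw": 1},{"x": 0,"y": 0.7,"z": 1.0,"ax": -0.0966,"ay": -0.0464,"az": -0.0197,"claw": 1},{"x": 0,"y": 0.6,"z": 1.1,"ax": -0.0966,"ay": -0.0464,"az": -0.0197,"claw": 1},{"x": 0.05,"y": 0.5,"z": 1.15,"ax": -0.0966,"ay": -0.0464,"az": -0.0197,"claw": 1},{"x": 0.1,"y": 0.4,"z": 1.15,"ax": -0.0966,"ay": -0.0464,"az": -0.0197,"claw": 1},{"x": 0.15,"y": 0.3,"z": 1.2,"ax": -0.0966,"ay": -0.0464,"az": -0.0197,"claw": 1},{"x": 0.2,"y": 0.2,"z": 1.2,"ax": -0.0966,"ay": -0.0464,"az": -0.0197,"claw": 1}]'

```text
time_s: 39.5
position: [0.5031, 0.3687, 0.249]
eef_rot: [-135.1, -0.0, 17.9]
wrist_force: [0.5, 0.4, -3.2]
grip_width: 0.296
```

```bash
cat > fin.py <<'E'
from h import *
from bench import robot
import sys
HOME=np.array([.5297,.2871,.122])
o=robot.get_obs();st(o)
b,n=float(sys.argv[1]),float(sys.argv[2])
Rt=R.from_euler('xyz',o["eef_rot"],degrees=True)
d=np.array(o["position"])-HOME;print("back,above mm",(-d@U*1000).round(1),(-d@N*1000).round(1),"lat",(d@RL.as_matrix()[:,0]*1000).round(1),"F tool",Rt.inv().apply(o["wrist_force"]).round(1))
plan(o,HOME-U*b-N*n,RT,int(sys.argv[3]))
if len(sys.argv)>4:
    nm=sys.argv[4]
    for c_ in("side","top"):
        f=robot.grab_frame(c_);np.savez(f"pics/{nm}_{c_}.npz",**f)
    f=ld(nm+"_side");g=ld(nm+"_top")
    a=cv2.resize(f["color"][80:200,230:350],None,fx=3.3,fy=3.3,interpolation=2);b=cv2.resize(g["color"][130:230,170:270],None,fx=3.96,fy=3.96,interpolation=2)
    cv2.imwrite(f"pics/{nm}.png",np.hstack([a,b]))
E
python3 fin.py .07 .008 8 w
```

```text
t 39.50 [0.5031 0.3687 0.249 ] [-135.1   -0.    17.9] q [ 46.1  46.1  21.9  91.2 -38.6 127.3] F [ 0.5  0.4 -3.2] M [ 1.04  0.36 -0.01] g 0.296
back,above mm 150.5 29.1 lat -0.4 F tool [0.6 2.1 2.4]
dist cm 8.32 turn deg 0.1 turn/row [0.0002 0.     0.0001]
row0 [0.   1.01 0.27]
row1 [0.   1.01 0.27]
row2 [0.   1.01 0.26]
row3 [0.   1.01 0.26]
row4 [0.   1.01 0.26]
row5 [0.   1.01 0.26]
row6 [0.   1.01 0.26]
row7 [0.01 1.01 0.26]
```

View pics/w.png

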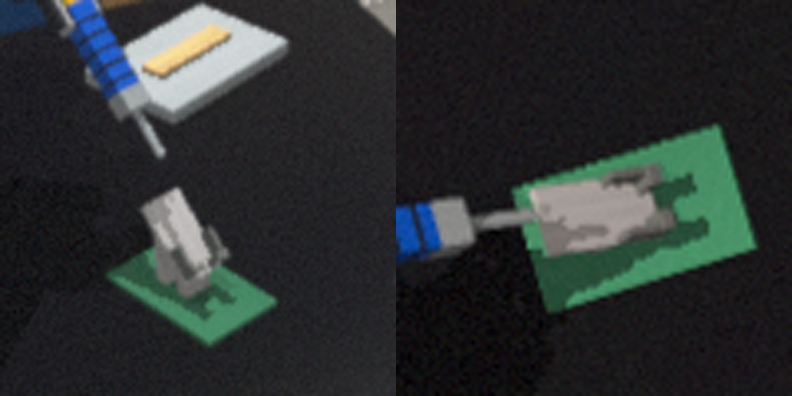

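move_arm --motion '[{"x": 0,"y": 1,"z": 0.25,"ax": 0,"ay": 0,"az": 0,"claw": 1},{"x": 0,"y": 1,"z": 0.25,"ax": 0,"ay": 0,"az": 0,"claw": 1},{"x": 0,"y": 1,"z": 0.25,"ax": 0,"ay": 0,"az": 0,"claw": 1},{"x": 0,"y": 1,"z": 0.25,"ax": 0,"ay": 0,"az": 0,"claw": 1},{"x": 0,"y": 1,"z": 0.25,"ax": 0,"ay": 0,"az": 0,"claw": 1},{"x": 0,"y": 1,"z": 0.25,"ax": 0,"ay": 0,"az": 0,"claw": 1},{"x": 0,"y": 1,"z": 0.25,"ax": 0,"ay": 0,"az": 0,"claw": 1},{"x": 0,"y": 1,"z": 0.2,"ax": 0,"ay": 0,"az": 0,"claw": 1}]'

```text
time_s: 40.6
position: [0.5166, 0.3272, 0.1793]
eef_rot: [-135.0, -0.1, 17.8]
wrist_force: [-0.0, -0.6, -1.5]
grip_width: 0.291
```

```bash
python3 fin.py .015 .002 8 x
```

```text
t 40.60 [0.5166 0.3272 0.1793] [-1.35e+02 -1.00e-01  1.78e+01] q [ 42.9  45.5  10.7  78.1 -39.8 123.5] F [-0.  -0.6 -1.5] M [ 1.08  0.36 -0.  ] g 0.291
back,above mm 70.3 10.7 lat -0.2 F tool [-0.2  1.5  0.6]
dist cm 5.60 turn deg 0.1 turn/row [-0.0001 -0.0002  0.0002]
row0 [0.   0.69 0.11]
row1 [0.   0.69 0.11]
row2 [0.   0.69 0.11]
row3 [0.   0.69 0.11]
row4 [0.   0.69 0.11]
row5 [0.   0.69 0.11]
row6 [0.   0.69 0.11]
row7 [0.   0.69 0.11]
```

View pics/x.png

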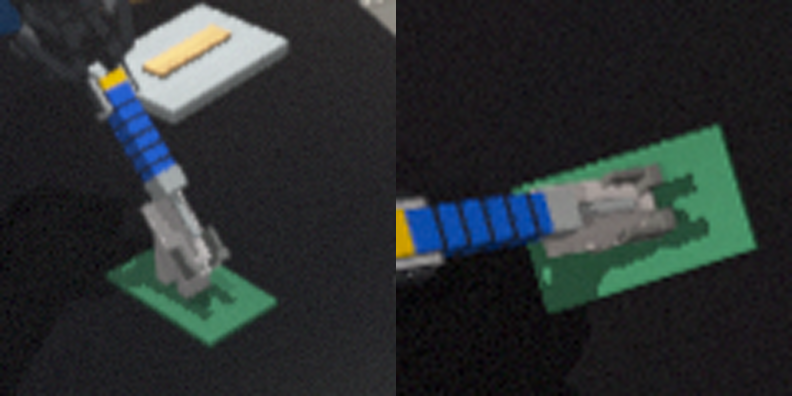

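move_arm --motion '[{"x": 0,"y": 0.7,"z": 0.1,"ax": 0,"ay": 0,"az": 0,"claw": 1},{"x": 0,"y": 0.7,"z": 0.1,"ax": 0,"ay": 0,"az": 0,"claw": 1},{"x": 0,"y": 0.7,"z": 0.1,"ax": 0,"ay": 0,"az": 0,"claw": 1},{"x": 0,"y": 0.7,"z": 0.1,"ax": 0,"ay": 0,"az": 0,"claw": 1},{"x": 0,"y": 0.7,"z": 0.1,"ax": 0,"ay": 0,"az": 0,"claw": 1},{"x": 0,"y": 0.7,"z": 0.1,"ax": 0,"ay": 0,"az": 0,"claw": 1},{"x": 0,"y": 0.7,"z": 0.1,"ax": 0,"ay": 0,"az": 0,"claw": 1},{"x": 0,"y": 0.6,"z": 0.1,"ax": 0,"ay": 0,"az": 0,"claw": 1}]'

```text
time_s: 41.7
position: [0.5268, 0.2955, 0.135]
eef_rot: [-135.0, -0.1, 17.8]
wrist_force: [0.2, 0.4, -4.2]
grip_width: 0.295
```

```bash
python3 fin.py .0 .0 8 y
```

```text
t 41.70 [0.5268 0.2955 0.135 ] [-1.35e+02 -1.00e-01  1.78e+01] q [ 40.3  45.8   4.4  69.4 -40.8 120.4] F [ 0.2  0.4 -4.2] M [1.06 0.37 0.02] g 0.295
back,above mm 15.5 2.9 lat -0.1 F tool [0.3 2.8 3.2]
dist cm 1.58 turn deg 0.1 turn/row [-0.0001 -0.0002  0.0001]
row0 [0.   0.19 0.04]
row1 [0.   0.19 0.04]
row2 [0.   0.19 0.04]
row3 [0.   0.19 0.04]
row4 [0.   0.19 0.04]
row5 [0.   0.19 0.04]
row6 [0.   0.19 0.04]
row7 [0.   0.19 0.04]
```

View pics/y.png

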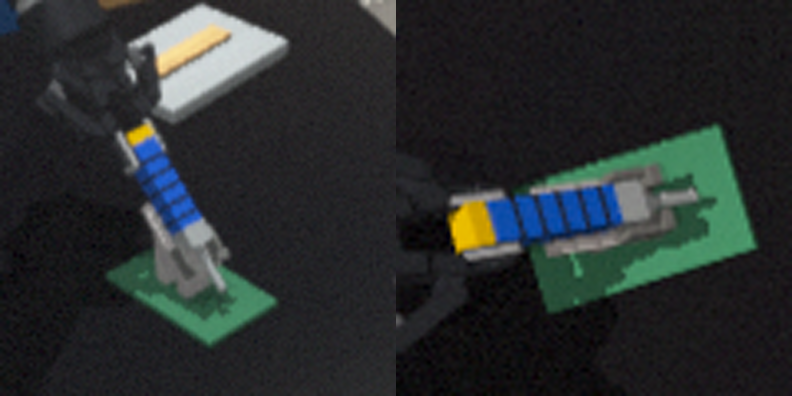

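move_arm --motion '[{"x": 0,"y": 0.2,"z": 0.05,"ax": 0,"ay": 0,"az": 0,"claw": 1},{"x": 0,"y": 0.2,"z": 0.05,"ax": 0,"ay": 0,"az": 0,"claw": 1},{"x": 0,"y": 0.2,"z": 0.05,"ax": 0,"ay": 0,"az": 0,"claw": 1},{"x": 0,"y": 0.2,"z": 0.05,"ax": 0,"ay": 0,"az": 0,"claw": 1},{"x": 0,"y": 0.2,"z": 0.05,"ax": 0,"ay": 0,"az": 0,"claw": 1},{"x": 0,"y": 0.2,"z": 0,"ax": 0,"ay": 0,"az": 0,"claw": 1},{"x": 0,"y": 0.2,"z": 0,"ax": 0,"ay": 0,"az": 0,"claw": 1},{"x": 0,"y": 0.1,"z": 0,"ax": 0,"ay": 0,"az": 0,"claw": 1}]'

```text
time_s: 42.8
position: [0.5295, 0.2873, 0.123]
eef_rot: [-135.0, -0.1, 17.8]
wrist_force: [-0.6, 0.6, -2.5]
grip_width: 0.288
```

```bash
python3 fin.py .0 .0 1
```

```text
t 42.80 [0.5295 0.2873 0.123 ] [-1.35e+02 -1.00e-01  1.78e+01] q [ 39.6  46.    2.9  67.2 -41.  119.6] F [-0.6  0.6 -2.5] M [ 1.02  0.35 -0.01] g 0.288
back,above mm 0.9 0.5 lat -0.1 F tool [-0.4  1.2  2.3]
dist cm 0.10 turn deg 0.1 turn/row [-0.0005 -0.0015  0.0012]
row0 [0.01 0.09 0.05]
```

Still free of contact; advancing the last millimetres until it meets the stop.

move_arm --motion '[{"x": 0,"y": 0.05,"z": 0.05,"ax": 0,"ay": 0,"az": 0,"claw": 1},{"x": 0,"y": 0.05,"z": 0.05,"ax": 0,"ay": 0,"az": 0,"claw": 1},{"x": 0,"y": 0.05,"z": 0,"ax": 0,"ay": 0,"az": 0,"claw": 1},{"x": 0,"y": 0.05,"z": 0,"ax": 0,"ay": 0,"az": 0,"claw": 1},{"x": 0,"y": 0,"z": 0,"ax": 0,"ay": 0,"az": 0,"claw": 1},{"x": 0,"y": 0,"z": 0,"ax": 0,"ay": 0,"az": 0,"claw": 1},{"x": 0,"y": 0,"z": 0,"ax": 0,"ay": 0,"az": 0,"claw": 1},{"x": 0,"y": 0,"z": 0,"ax": 0,"ay": 0,"az": 0,"claw": 1}]'

```text
time_s: 43.8
position: [0.5297, 0.2873, 0.1219]
eef_rot: [-135.0, -0.2, 17.8]
wrist_force: [-3.1, 2.5, 5.9]
grip_width: 0.292
```

```bash
python3 fin.py .0 .0 1
```

```text
t 43.80 [0.5297 0.2873 0.1219] [-135.    -0.2   17.8] q [ 39.6  46.    2.7  66.9 -41.1 119.5] F [-3.1  2.5  5.9] M [ 0.26  0.67 -0.52] g 0.292
back,above mm 0.0 -0.2 lat 0.1 F tool [-2.2 -6.6 -1.8]
dist cm 0.02 turn deg 0.2 turn/row [-0.0007 -0.0014  0.0024]
row0 [-0.01  0.   -0.02]
```

At the home position, with contact on both the stop and the floor. Releasing and backing out.

move_arm --motion '[{"x": 0,"y": 0,"z": 0,"ax": 0,"ay": 0,"az": 0,"claw": 0.2},{"x": 0,"y": 0,"z": 0,"ax": 0,"ay": 0,"az": 0,"claw": -0.1},{"x": 0,"y": 0,"z": 0,"ax": 0,"ay": 0,"az": 0,"claw": -0.1},{"x": 0,"y": 0,"z": 0,"ax": 0,"ay": 0,"az": 0,"claw": -0.1},{"x": 0,"y": -0.7,"z": 0,"ax": 0,"ay": 0,"az": 0,"claw": -0.1},{"x": 0,"y": -1.5,"z": 0,"ax": 0,"ay": 0,"az": 0,"claw": -0.1},{"x": 0,"y": -2.5,"z": 0,"ax": 0,"ay": 0,"az": 0,"claw": -0.1},{"x": 0,"y": -3,"z": 0,"ax": 0,"ay": 0,"az": 0,"claw": -0.1}]'

```text
time_s: 44.8
position: [0.5127, 0.339, 0.1761]
eef_rot: [-135.0, -0.1, 17.8]
wrist_force: [1.0, 0.5, -1.3]
grip_width: 0.549
```

move_arm --motion '[{"x": 0,"y": -3,"z": 0,"ax": 0,"ay": 0,"az": 0,"claw": -0.1},{"x": 0,"y": -3,"z": 0,"ax": 0,"ay": 0,"az": 0,"claw": -0.1},{"x": 0,"y": -2,"z": 0,"ax": 0,"ay": 0,"az": 0,"claw": -0.1},{"x": 0,"y": -1,"z": 0,"ax": 0,"ay": 0,"az": 0,"claw": -0.1},{"x": 0,"y": 0,"z": 0,"ax": 0,"ay": 0,"az": 0,"claw": -0.1},{"x": 0,"y": 0,"z": 0,"ax": 0,"ay": 0,"az": 0,"claw": -0.1},{"x": 0,"y": 0,"z": 0,"ax": 0,"ay": 0,"az": 0,"claw": -0.1},{"x": 0,"y": 0,"z": 0,"ax": 0,"ay": 0,"az": 0,"claw": -0.1}]'

```text
time_s: 45.8
position: [0.4935, 0.3986, 0.2388]
eef_rot: [-135.0, -0.1, 17.8]
wrist_force: [0.4, -0.5, -1.5]
grip_width: 0.548
```

```bash
python3 fin.py .15 .0 1 z
python3 - <<'E'
from h import *
f=ld("z_side");g=ld("z_top")
im=cv2.imread("pics/z.png")
for x in(-.06,.06,.11):
    q=SEAT+U*x
    cv2.circle(im,tuple(int(v) for v in((proj(f,q)-[230,80])*3.3)),3,(0,0,255),1)
    cv2.circle(im,tuple(int(v) for v in((proj(g,q)-[170,130])*3.96+[396,0])),3,(0,0,255),1)
cv2.imwrite("pics/z.png",im)
d=cv2.absdiff(f["color"],ld("a_side")["color"]).max(2)
for nm,(u,v,r) in dict(core=(280,303,22),mould=(208,178,20),beaker=(361,177,18),jar=(382,193,20),drive=(370,265,60)).items(): print(nm,"changed px",int((d[v-r:v+r,u-r:u+r]>60).sum()))
E
```

```text
t 45.80 [0.4935 0.3986 0.2388] [-1.35e+02 -1.00e-01  1.78e+01] q [ 48.3  49.2  26.4  94.1 -37.6 129.8] F [ 0.4 -0.5 -1.5] M [ 0.67  0.22 -0.  ] g 0.548
back,above mm 165.4 -0.3 lat -0.3 F tool [0.3 1.5 0.7]
dist cm 1.54 turn deg 0.1 turn/row [-0.0002 -0.0015  0.0005]
row0 [ 0.03  1.54 -0.03]
core changed px 0
mould changed px 65
beaker changed px 0
jar changed px 0
drive changed px 0
```

View pics/z.png

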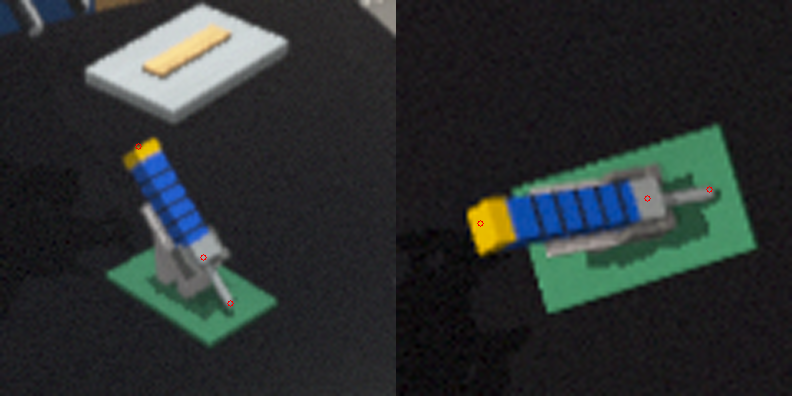

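Run:
```python
from h import *
a=[ld(n)["color"] for n in("a_side","z_side")];b=[ld(n)["color"] for n in("a_top","z_top")]
r=[cv2.resize(x[150:205,185:240],None,fx=3.5,fy=3.5,interpolation=2) for x in a]+[cv2.resize(x[250:305,180:235],None,fx=3.5,fy=3.5,interpolation=2) for x in b]
cv2.imwrite("pics/mould.png",np.hstack(r))
```

```text
(no output)
```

View pics/mould.png

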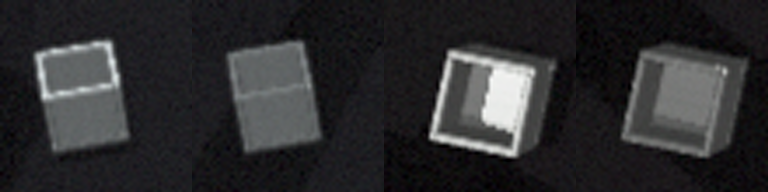

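The mould's outline is unchanged in both views; it is only in the arm's shadow now. Handing in.

Run:
```python
from bench import robot
print(robot.job_done())
```

```text
the job is handed in; nothing more can be done
None
```

The job is done and handed in at about 46 s of the 72 s allowed.

- **First lay and retake:** I laid the probe in the rest, let go, and pictures showed it home. I then gripped it by the butt along its axis so that it pointed down.
- **Finding the button:** I slid the tip along the slot from the near end. It dropped at about x = -5 mm on the drive. The press force fell from about 2.4 N to 0.8 N, and the sideways drag, which had briefly reversed, went to zero.
- **Pressing:** I centred the tip and pressed at about 3 N for over 2 s. The button's travel can't be read directly. The gripper height and force together fit only the button fully down with the nose about 8–10 mm in.
- **Return:** I slid the probe back into the rest until it met the stop (about 7 N), let go and backed well clear.

**Last checks:**
- The probe lies home in both the side and top views.
- The core, beaker, jar and drive are unchanged in the side view.
- The mould failed the pixel comparison at first. A closer look in both views showed only the arm's shadow, with its outline unchanged.
- When first laid, the probe met the trough floor about 3 mm higher than I had calculated. It still seated fully.

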